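# Jigsaw border pieces lined up by height on the display rail

## Task

Stand the four painted jigsaw pieces upright on the four black marks of the wooden rail, one on each, in order of height, with the tallest (blue, waiting in the maple holder) at the end nearest the brass magnifier and the shortest at the other end. Each piece should sit squarely on its mark with its broad faces along the rail. Do not tip any piece over on the way and leave the magnifier where it stands.

Things in the scene. Friction and masses are not known exactly. Their poses are not given: they have to be found in the camera images.
- piece_blue: Stand-up wooden jigsaw piece painted blue, tallest of the four: block 26 mm thick (own x) by 44 wide (own y), body 88 high plus a round tab 18 across (also 26 thick) on top: 104 mm in all. Origin: centre of underside, z up. Starts upright in the holder's slot, underside 12 mm above the table, top 42 mm above the holder; lift straight up 65 mm to clear. 44 to 88 g. Grip its two broad faces.
- piece_green: Stand-up wooden jigsaw piece painted green, second tallest of the four: block 26 mm thick (own x) by 44 wide (own y), body 72 high plus a round tab 18 across (also 26 thick) on top: 88 mm in all. Origin: centre of underside, z up. Starts upright on the table, turned up to 35 degrees. 36 to 72 g. Grip its two broad faces.
- piece_yellow: Stand-up wooden jigsaw piece painted yellow, third tallest of the four: block 26 mm thick (own x) by 44 wide (own y), body 56 high plus a round tab 18 across (also 26 thick) on top: 72 mm in all. Origin: centre of underside, z up. Starts upright on the table, turned up to 35 degrees. 28 to 56 g. Grip its two broad faces.
- piece_red: Stand-up wooden jigsaw piece painted red, shortest of the four: block 26 mm thick (own x) by 44 wide (own y), body 40 high plus a round tab 18 across (also 26 thick) on top: 56 mm in all. Origin: centre of underside, z up. Starts upright on the table, turned up to 35 degrees. 20 to 40 g. Grip its two broad faces.
- holder: Fixed maple edge-piece holder: block 70 (own x) by 92 (own y) by 74 mm high with one upright slot 32 (x) by 52 (y) in its middle, 62 deep, in which the blue piece stands, axes parallel, with 2 mm play at each broad face. Origin: centre of its underside on the table; z up.
- mark_1: Black 26 x 44 mm rectangle with white border (34 x 52 over all) painted on the fixed wooden rail; a piece stands on it. Origin: its centre on the rail's top, 14 mm above the table; own y along the rail (44 mm side), own x across, z up. The four marks stand in one row, 75 mm apart, mark_1 to mark_4 towards own +y.
- mark_2: Black 26 x 44 mm rectangle with white border (34 x 52 over all) painted on the fixed wooden rail; a piece stands on it. Origin: its centre on the rail's top, 14 mm above the table; own y along the rail (44 mm side), own x across, z up. The four marks stand in one row, 75 mm apart, mark_1 to mark_4 towards own +y.
- mark_3: Black 26 x 44 mm rectangle with white border (34 x 52 over all) painted on the fixed wooden rail; a piece stands on it. Origin: its centre on the rail's top, 14 mm above the table; own y along the rail (44 mm side), own x across, z up. The four marks stand in one row, 75 mm apart, mark_1 to mark_4 towards own +y.
- mark_4: Black 26 x 44 mm rectangle with white border (34 x 52 over all) painted on the fixed wooden rail; a piece stands on it. Origin: its centre on the rail's top, 14 mm above the table; own y along the rail (44 mm side), own x across, z up. The four marks stand in one row, 75 mm apart, mark_1 to mark_4 towards own +y.
- magnifier: Brass magnifier: round foot 74 mm across, thin stem, level lens ring 76 mm across above the foot, 129 mm high; loose, 0.45 kg. Origin: centre of underside. Stands on the table in line with the rail, 120 mm beyond the last mark at either end (mark_1's or mark_4's). A glue jar 48 mm across, 65 high, stands likewise at the other end.
Things that resemble listed ones, but are neither listed nor needed, are in the scene too. Leave any pink look-alike of the piece_green alone.

How it is judged:
By the outcome, as a careful person would: the job done as asked, in the order asked, and still so for the second after the job is handed in, with the robot touching nothing.
It also fails if it takes over 120 s, if anything falls off the work surface, if the arm or the gripper's body presses on something with over 40 N, if the wrist force passes 120 N, or if a joint passes its speed limit or range.

## Robot

A 6-joint arm with a two-finger parallel gripper is mounted at the origin on the work surface. World frame = base frame: x ahead of the robot, y to its left, z up, the work surface at z = 0. Lengths are in mm, angles in rad, forces in N, time in s.
With the tool pointing down it reaches from about 400 to 925 mm from the base axis. Payload 12.5 kg.
Tool frame: the origin (TCP) lies midway between the tips of the shut fingers; the grasp point (between the pads) lies 19 mm behind it (env.pinch_z is the z of the grasp point in the tool frame, in mm); z points along the fingers, y is the line along which they close (so a half turn about z gives the same grasp; the last joint's range is limited). The gripper opens to 95 mm and grips with 3 to 60 N. Pads are 20 mm wide; open, the fingers measure 119 mm over their backs; the gripper's body (75 mm by 180 mm) begins 59 mm behind the grasp point.
Start: joints at [-1.303, 0.491, 1.559, -0, 1.092, -0.106], TCP at [228.247, -581.854, 178.861] pointing down, gripper open.
Joint ranges: [-3.1, 3.1], [-0.84, 2.19], [0.05, 2.79], [-1.13, 4.28], [0.06, 2.93], [-2.69, 2.69]. Speed limits (rad/s): [2.22, 2.22, 2.79, 3.14, 3.14, 3.14].

## Interface

Orientations are given as [roll, pitch, yaw] about the fixed x, y, z axes, in that order (R = Rz(yaw) Ry(pitch) Rx(roll)).
In Python, from cell import env, eyes gives the robot as it stands.
- The arm moves only by the shell command python3 -m inch 'ROWS'. ROWS is JSON, a list of rows, each a list of 3 entries, a list of its own where there are three numbers: the shift along the tool's x, y, z in units of 60 mm (1.0 is 60 mm), then the turn about the tool's z in units of 5 degrees (1.0 is 5 degrees), then the closure, from -1 (fully open) to 1 (shut). In form: [[[tx, ty, tz], turn, claw], ...]. A call has exactly 10 rows; each row shifts and turns the commanded pose from where the row before left it, along the tool's axes as they then stand; what a row does not reach is not made up. A row lasts 1/8 s, in which the tool goes at most 62.5 mm and 10.7 degrees, less where a joint would pass 70% of its speed; a pose out of reach is approached as far as the arm can. A call is refused whole if a number of a shift passes 1 or a number of a turn 1, either way. A call with a gripper value outside its range is refused whole. The fingers move at their own pace and stop on an object; the grip force is fixed at half the most. Time passes only in rows, so rows that do not move let the fingers close, or fill a call up. It gives the time, the measured TCP pose, the force, the opening and the grip force at its end, in the units of the state.
- env.state(): the state, without advancing time (a new reading comes with each control period).
- eyes.read_camera(name): name is "scene" or "top" or "wrist"; returns a dict with "pixels" (400x640x3 uint8, red, green, blue), "fx", "fy", "cx", "cy" (pixels), "extrinsics" (4x4, takes a point from world to camera coordinates). Camera axes: x right, y down, z forward; pixel columns grow to the right and rows downward; lengths in mm; the calibration is good to about 2 mm. A picture is of the moment at which its call begins. There is no depth.
- env.job_done(): hands the job in; it is judged then, once.
Trained networks look in a picture, given as the dict that the camera call returned (one of the last four; its "shot" number tells which), for a name from the list of things; names that differ only in an ending like _2 or _b are one class to them, and where a whole thing is asked for, a point or a joint stands for the part that bears it (a point fixed in the world has none). Each returns a list of dicts, best first, with "score" (0 to 1); they miss things now and then, are a little off and sometimes report something else, mostly with a low value. They report only what shows in the picture. A call takes as long as a camera call. They do not tell look-alikes from the thing itself.
- eyes.boxes_of(name, picture): "centre" ([row, column] in pixels, amid what is visible of it).
- eyes.cut_out(name, picture): "mask" (400x640 bool, what is visible of it) and "centre" ([row, column] in pixels, amid what is visible of it).
- eyes.spot_point(name, picture): "centre" ([row, column] in pixels: a listed point, or the origin of a listed thing).
The state is a dict: "t": time; "joints": joint angles; "qvel": joint speeds; "tau": joint torques, N m; "eef_pos": TCP position; "tcp_rot": TCP orientation; "ft_force": force on the tool from outside, world axes, zero at the start; "moment": the same for the moment, N m; "opening": opening from 0.0 (shut) to 1.0 (fully open); "grip_force": force on a finger pad.
Only numpy, scipy, OpenCV 4.12 (cv2) and the standard library are available. Lean on these libraries where they do the work, as an engineer would, in place of code of your own. Each camera call takes 0.05 s, during which the arm holds its last target. There are 200 camera calls.

## Working session

There is one attempt and no reset: what is moved stays moved. The work goes in short steps, Python scripts to look and compute and a shell command to move; the robot and the scene stay as the last step left them, time stands still between calls to the robot, and variables do not carry over. Pictures are saved under pics/ and viewed, at most 14 in all, crops included, and the job is handed in when it is done.

```bash
ls; mkdir -p pics; cat > h.py <<'E'
import numpy as np, cv2
from cell import env, eyes
def snap(n,f=None):
    p=eyes.read_camera(n)
    if f: cv2.imwrite('pics/'+f,cv2.cvtColor(p['pixels'],cv2.COLOR_RGB2BGR))
    return p
def toplane(p,rc,z):
    E=np.array(p['extrinsics']);R,t=E[:3,:3],E[:3,3];c=-R.T@t
    d=R.T@np.array([(rc[1]-p['cx'])/p['fx'],(rc[0]-p['cy'])/p['fy'],1.])
    return c+d*(z-c[2])/d[2]
def ray(p,rc):
    E=np.array(p['extrinsics']);R,t=E[:3,:3],E[:3,3];c=-R.T@t
    d=R.T@np.array([(rc[1]-p['cx'])/p['fx'],(rc[0]-p['cy'])/p['fy'],1.]);return c,d/np.linalg.norm(d)
def tri(a,ra,b,rb):
    A=[];B=[]
    for p,r in((a,ra),(b,rb)):
        c,d=ray(p,r);M=np.eye(3)-np.outer(d,d);A.append(M);B.append(M@c)
    return np.linalg.solve(sum(A),sum(B))
def proj(p,X):
    q=np.array(p['extrinsics'])@np.r_[X,1];return np.array([p['cy']+p['fy']*q[1]/q[2],p['cx']+p['fx']*q[0]/q[2]])
E
python3 - <<'E'
from h import *
np.set_printoptions(precision=1,suppress=True)
T=snap('top','t0.png');S=snap('scene','s0.png')
for p in(T,S):
    E=np.array(p['extrinsics']);print('cam',-E[:3,:3].T@E[:3,3],p['fx'])
for n in 'piece_blue piece_green piece_yellow piece_red holder mark_1 magnifier'.split():
    for l,p in(('T',T),('S',S)):
        print(n,l,[(np.round(d['score'],2),np.round(d['centre']).tolist(),toplane(p,d['centre'],14 if 'mark' in n else 0)[:2].round().tolist()) for d in eyes.spot_point(n,p)[:6]])
print(env.state())
E
```

```text
pics
cam [ 431.9    2.3 1050.3] 408.1487107249815
cam [1200.9  112.4  813.3] 433.94440958883104
piece_blue T [(np.float64(0.68), [168.0, 366.0], [631.0, -91.0]), (np.float64(0.48), [224.0, 277.0], [479.0, 136.0])]
piece_blue S [(np.float64(0.82), [202.0, 375.0], [472.0, 131.0])]
piece_green T [(np.float64(0.73), [267.0, 380.0], [375.0, -130.0]), (np.float64(0.46), [231.0, 377.0], [467.0, -121.0])]
piece_green S [(np.float64(0.82), [165.0, 282.0], [381.0, -128.0]), (np.float64(0.67), [189.0, 278.0], [469.0, -117.0])]
piece_yellow T [(np.float64(0.63), [252.0, 200.0], [403.0, 331.0])]
piece_yellow S [(np.float64(0.7), [194.0, 456.0], [414.0, 332.0])]
piece_red T [(np.float64(0.64), [248.0, 467.0], [430.0, -348.0])]
piece_red S [(np.float64(0.7), [243.0, 311.0], [623.0, -4.0])]
holder T [(np.float64(0.89), [224.0, 282.0], [478.0, 125.0])]
holder S [(np.float64(0.65), [204.0, 377.0], [479.0, 137.0])]
mark_1 T [(np.float64(0.74), [165.0, 362.0], [635.0, -79.0]), (np.float64(0.65), [164.0, 333.0], [636.0, -4.0]), (np.float64(0.63), [166.0, 302.0], [629.0, 76.0]), (np.float64(0.48), [169.0, 392.0], [626.0, -155.0]), (np.float64(0.45), [165.0, 259.0], [630.0, 188.0])]
mark_1 S [(np.float64(0.84), [236.0, 248.0], [639.0, -147.0]), (np.float64(0.64), [237.0, 274.0], [631.0, -88.0]), (np.float64(0.64), [241.0, 314.0], [627.0, 4.0]), (np.float64(0.53), [252.0, 346.0], [644.0, 79.0])]
magnifier T [(np.float64(0.6), [164.0, 260.0], [636.0, 188.0])]
magnifier S [(np.float64(0.85), [260.0, 396.0], [639.0, 192.0])]
{'t': 0.8, 'joints': array([-1.3,  0.5,  1.6, -0. ,  1.1, -0.1]), 'qvel': array([ 0., -0., -0., -0., -0.,  0.]), 'tau': array([ -0. , -61.2, -25.8,   0.1,   0. ,  -0. ]), 'eef_pos': array([ 228.2, -581.9,  178.9]), 'tcp_rot': array([3.1, 0. , 0.4]), 'ft_force': array([-0.3, -0.1,  0.5]), 'moment': array([-0.1, -0. , -0.1]), 'grip_force': 0.0, 'opening': 0.9981984709569821}
```

View pics/t0.png

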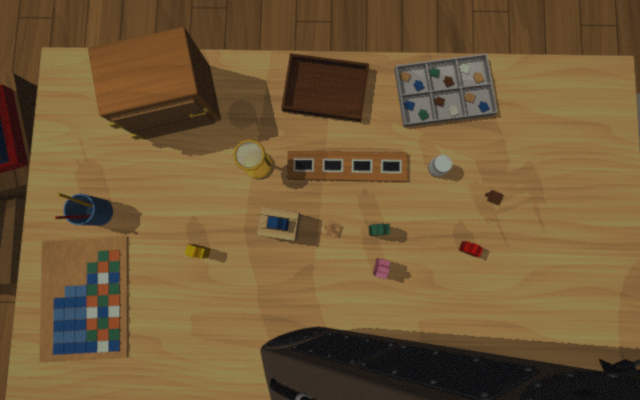

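View pics/s0.png

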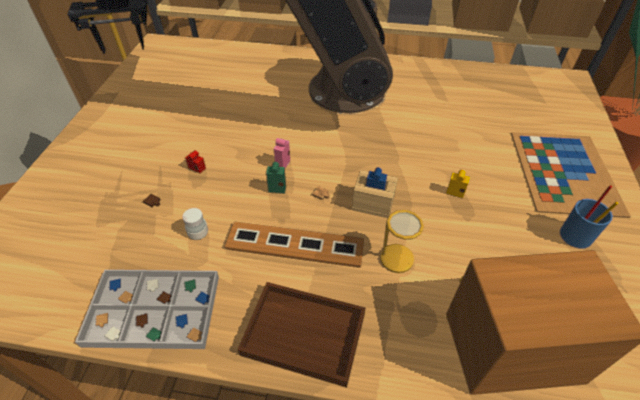

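The scene matches the text. In the top view the magnifier is at (160,255) and the glue jar at (166,441), so blue belongs on the +y mark, at (165,303). The holder with blue is at (224,278), yellow (252,198), red (248,470).

There are two candidates for green: the green piece at top (230,379) / scene (178,277), and the pink one at top (268,382) / scene (152,282). The green-painted one fits and the pink one is the look-alike to leave alone. I'll confirm this in a crop.

```bash
cat >> h.py <<'E'
from scipy.optimize import minimize
H=dict(red=40,yellow=56,green=72,blue=88)
def hull(p,x,y,yaw,h,z0,lo=0):
    c,s=np.cos(yaw),np.sin(yaw);m=np.zeros((1600,2560),np.uint8)
    a=np.linspace(0,2*np.pi,24)
    body=[(sx*13,sy*22,z) for sx in(-1,1) for sy in(-1,1) for z in(lo,h)]
    tab=[(sx*13,9*np.cos(t),h+7+9*np.sin(t)) for sx in(-1,1) for t in a]
    for P in(body,tab):
        q=np.array([proj(p,(x+c*u-s*v,y+s*u+c*v,z0+w)) for u,v,w in P])
        k=((q[:,::-1]*4+1.5).round()).astype(np.int32);cv2.fillConvexPoly(m,cv2.convexHull(k),255)
    return cv2.resize(m,(640,400),interpolation=cv2.INTER_AREA)/255.
def cmask(p,col):
    hsv=cv2.cvtColor(p['pixels'],cv2.COLOR_RGB2HSV).astype(int);h,s,v=hsv[...,0],hsv[...,1],hsv[...,2]
    r={'red':((h<6)|(h>174))&(s>150),'yellow':(h>21)&(h<34)&(s>190),'green':(h>60)&(h<95)&(s>90),'blue':(h>98)&(h<125)&(s>110)}[col]
    return r&(v>25)
def fit(views,col,x,y,yaws,z0,lo=0,r=70,fz=False):
    W=[]
    for p in views:
        q=proj(p,(x,y,z0+H[col]/2));rr=int(r*p['fx']/np.linalg.norm((np.array(p['extrinsics'])@np.r_[x,y,z0,1])[:3]))
        m=np.zeros((400,640),bool);a,b=q.astype(int);m[max(0,a-rr):a+rr,max(0,b-rr):b+rr]=1
        k=(cmask(p,col)&m).astype(np.uint8);n,l,st,_=cv2.connectedComponentsWithStats(k)
        W.append((p,(l==1+np.argmax(st[1:,4])).astype(float) if n>1 else k*1.))
    def f(v):
        e=0
        for p,m in W: g=hull(p,v[0],v[1],v[2]/20,H[col],v[3] if fz else z0,lo);e+=np.abs(g-m).sum()/max(1,m.sum())
        return e
    best=None
    for w in yaws:
        v0=[x,y,w*20]+([z0] if fz else [])
        sim=[v0]+[list(np.array(v0)+d*np.eye(len(v0))[i]) for i,d in enumerate([8,8,5,6][:len(v0)])]
        R=minimize(f,v0,method='Nelder-Mead',options=dict(initial_simplex=sim,xatol=.1,fatol=1e-4))
        if best is None or R.fun<best.fun:best=R
    v=best.x.copy();v[2]=np.degrees(v[2]/20);return v.round(1),round(best.fun,3),[int(m.sum()) for _,m in W]
E
python3 - <<'E'
from h import *
np.set_printoptions(precision=1,suppress=True)
T=snap('top');S=snap('scene');Y=[-.5,-.2,.1,.4]
for c,x,y in(('red',430,-340),('yellow',410,328),('green',467,-117)):
    print(c,fit([T,S],c,x,y,Y,0),fit([T,S],c,x,y,Y,0,fz=True))
print('blue',fit([T,S],'blue',478,131,[-.3,0,.3],12,lo=62),fit([T,S],'blue',478,131,[0],12,lo=62,fz=True))
# marks: dark rectangles via white border
for n,p in(('T',T),('S',S)):
    for d in eyes.cut_out('mark_1',p)[:6]:
        m=d['mask'].astype(np.uint8);mu=cv2.moments(m,True);rc=(mu['m01']/mu['m00'],mu['m10']/mu['m00']);print(n,round(float(d['score']),2),np.round(rc,1),m.sum(),toplane(p,rc,14)[:2])
a=T['pixels'][205:285,340:420];b=S['pixels'][130:210,240:320]
i=np.hstack([cv2.resize(k,(400,400),interpolation=cv2.INTER_CUBIC) for k in(a,b)]);cv2.imwrite('pics/green.png',i[...,::-1])
W=snap('wrist');E=np.array(W['extrinsics']);print('wrist cam',-E[:3,:3].T@E[:3,3],E[2,:3],W['fx'],env.state()['eef_pos'],env.state()['tcp_rot'])
E
```

```text
red (array([ 429.8, -350.2,  -32.7]), np.float64(0.801), [211, 242]) (array([ 427.3, -354.5,  -13.6,   -7.8]), np.float64(0.774), [211, 242])
yellow (array([406.2, 331.3, -13. ]), np.float64(5.47), [98, 110]) (array([406.7, 330.4, -12.8,  -2.4]), np.float64(5.459), [98, 110])
green (array([ 470.3, -119.2,   15.3]), np.float64(0.924), [169, 368]) (array([ 469.6, -120.5,   14.1,   -6.9]), np.float64(0.902), [169, 368])
blue (array([479.1, 124.7,  -6. ]), np.float64(0.524), [198, 273]) (array([477.4, 125.3,  -4.9,   8.5]), np.float64(0.461), [198, 273])
T 0.82 [164.9 332.5] 252 [633.8  -2.8]
T 0.78 [165.3 303.2] 250 [631.   72.8]
T 0.64 [166.3 390.6] 255 [ 633.2 -152.2]
T 0.52 [165.4 361.7] 224 [633.9 -77.8]
S 0.86 [248.1 343.5] 289 [635.4  73. ]
S 0.76 [239.4 277.9] 269 [636.1 -77.4]
S 0.48 [235.5 246.1] 285 [ 637.4 -151.8]
wrist cam [ 291.5 -557.4  386.3] [-0.2 -0.1 -1. ] 349.2374130741003 [ 228.2 -581.8  178.9] [ 3.1 -0.   0.4]
```

View pics/green.png

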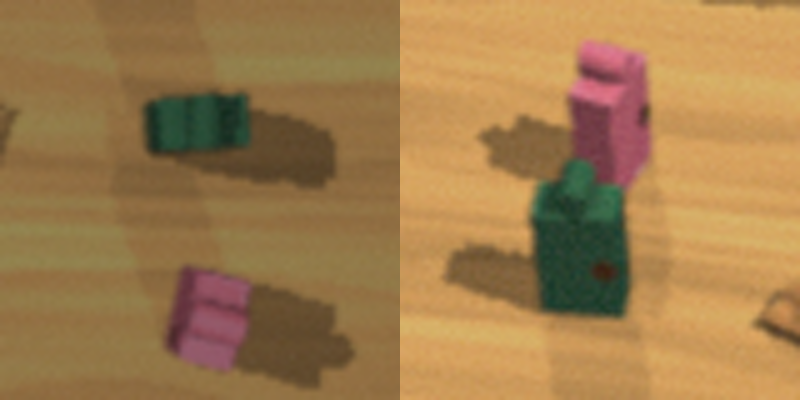

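The crop shows the green piece at left (125,197) and right (250,580), with the pink look-alike clearly separate, so green is the target. Next I'll refine the fits with the network masks.

```bash
cat >> h.py <<'E'
def nmask(p,col,x,y,z0):
    q=proj(p,(x,y,z0+H[col]/2))
    L=eyes.cut_out('piece_'+col,p);L=sorted(L,key=lambda d:np.hypot(*(np.array(d['centre'])-q)))
    return L[0]['mask'].astype(float),np.round(L[0]['centre']),round(float(L[0]['score']),2)
def fit2(views,col,x,y,yaws,z0,lo=0,fz=False):
    W=[];C=[]
    for p in views:
        m,c,s=nmask(p,col,x,y,z0);W.append((p,m));C.append((c.tolist(),s,int(m.sum())))
    def f(v):
        e=0
        for p,m in W: g=hull(p,v[0],v[1],v[2]/20,H[col],v[3] if fz else z0,lo);e+=np.abs(g-m).sum()/max(1,m.sum())
        return e
    best=None
    for w in yaws:
        v0=[x,y,w*20]+([z0] if fz else [])
        sim=[v0]+[list(np.array(v0)+d*np.eye(len(v0))[i]) for i,d in enumerate([8,8,5,6][:len(v0)])]
        R=minimize(f,v0,method='Nelder-Mead',options=dict(initial_simplex=sim,xatol=.1,fatol=1e-4))
        if best is None or R.fun<best.fun:best=R
    v=best.x.copy();v[2]=np.degrees(v[2]/20);return v.round(1).tolist(),round(float(best.fun),3),C
E
python3 - <<'E'
from h import *
T=snap('top');S=snap('scene');Y=[-.5,-.2,.1,.4]
for c,x,y in(('red',430,-350),('yellow',408,331),('green',470,-119)):
    print(c,fit2([T,S],c,x,y,Y,0),fit2([T,S],c,x,y,Y,0,fz=True)[:2])
print('blue',fit2([T,S],'blue',478,125,[-.3,0,.3],12,lo=62))
d=eyes.cut_out('holder',T)[0]['mask'];print('holder rect',cv2.minAreaRect(np.argwhere(d)[:,::-1].astype(np.float32)))
print(env.state()['tcp_rot'],env.state()['joints'])
E
```

```text
red ([428.0, -350.3, -27.7], 0.203, [([248.0, 475.0], 0.6, 289), ([163.0, 197.0], 0.78, 335)]) ([427.2, -351.4, -24.6, -4.0], 0.149)
yellow ([405.2, 329.9, -12.2], 0.199, [([252.0, 196.0], 0.76, 278), ([185.0, 458.0], 0.81, 459)]) ([405.0, 330.1, -12.7, -2.5], 0.178)
green ([470.4, -120.4, 6.1], 0.285, [([227.0, 379.0], 0.71, 270), ([182.0, 276.0], 0.87, 493)]) ([469.3, -121.7, 2.4, -3.9], 0.252)
blue ([477.1, 125.8, -6.5], 0.341, [([224.0, 278.0], 0.72, 248), ([180.0, 374.0], 0.85, 360)])
holder rect ((278.4257507324219, 223.55677795410156), (41.03683090209961, 30.463733673095703), 7.594643592834473)
[3.14150375e+00 6.19049949e-06 3.73825755e-01] [-1.30257792e+00  4.90908063e-01  1.55888224e+00  3.62297573e-06
  1.09171330e+00 -1.05609023e-01]
```

```bash
cat >> h.py <<'E'
def plan(x,y,z,yaw):
    """turn units first, then shifts in the turned tool frame"""
    s=env.state();w=np.degrees(s['tcp_rot'][2]);d=np.array([x,y,z])-s['eef_pos']
    t=-(yaw-w)/5;a=np.radians(yaw)
    u=np.array([d[0]*np.cos(a)+d[1]*np.sin(a),d[0]*np.sin(a)-d[1]*np.cos(a),-d[2]])/60
    print('turn',round(t,2),'shift',u.round(3),'rows>=',np.ceil(np.linalg.norm(u)),'at',s['eef_pos'].round(1),'yaw',w.round(1),'open',round(s['opening'],2),'grip',round(s['grip_force'],1))
E
python3 -c "
from h import *
plan(428,-350.5,140,62.3)"
```

```text
turn -8.18 shift [4.961 1.155 0.648] rows>= 6.0 at [ 228.3 -581.9  178.9] yaw 21.4 open 1.0 grip 0.0
```

```bash
python3 -m inch '[[[0,0,0],-1,-1],[[0,0,0],-1,-1],[[0,0,0],-1,-1],[[0,0,0],-1,-1],[[0,0,0],-1,-1],[[0,0,0],-1,-1],[[0,0,0],-1,-1],[[0,0,0],-1,-1],[[0,0,0],-0.2,-1],[[0,0,0],0,-1]]'; python3 -c "
from h import *
plan(428,-350.5,140,62.3)"
```

```text
t: 3.15
eef_pos: [228.2, -581.9, 178.9]
tcp_rot: [3.142, 0.0, 1.088]
ft_force: [0.1, -0.4, -0.3]
opening: 0.997
grip_force: 0.0
turn 0.01 shift [4.962 1.155 0.648] rows>= 6.0 at [ 228.2 -581.9  178.9] yaw 62.3 open 1.0 grip 0.0
```

```bash
python3 -m inch '[[[0.62,0.144,0.08],0,-1],[[0.62,0.144,0.08],0,-1],[[0.62,0.144,0.08],0,-1],[[0.62,0.144,0.08],0,-1],[[0.62,0.144,0.08],0,-1],[[0.62,0.144,0.08],0,-1],[[0.62,0.144,0.08],0,-1],[[0.62,0.144,0.08],0,-1],[[0,0,0],0,-1],[[0,0,0],0,-1]]'; python3 - <<'E'
from h import *
W=snap('wrist','w1.png');S=snap('scene')
print(fit2([W],'red',428,-350,[-.5],0),fit2([W,S],'red',428,-350,[-.5],0,fz=True))
plan(428,-350.5,18,62.3)
E
```

```text
t: 4.4
eef_pos: [427.2, -350.5, 140.6]
tcp_rot: [3.141, 0.0, 1.089]
ft_force: [0.5, -0.5, -0.2]
opening: 0.998
grip_force: 0.0
([426.9, -351.6, -21.0], 0.044, [([186.0, 321.0], 0.67, 1544)]) ([426.2, -352.6, -21.2, -5.2], 0.12, [([186.0, 321.0], 0.67, 1544), ([158.0, 196.0], 0.83, 329)])
turn 0.01 shift [0.013 0.015 2.042] rows>= 3.0 at [ 426.9 -350.7  140.5] yaw 62.3 open 1.0 grip 0.0
```

View pics/w1.png

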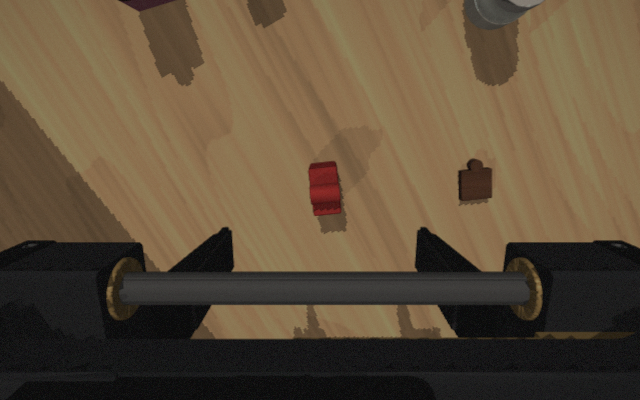

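The wrist view shows red at (187,324), lying between the open fingers, with yaw about -21°. I'll turn to match and descend.

```bash
python3 -c "
from h import *
plan(426.9,-351.6,10,69)"
python3 -m inch '[[[0,0,0],-1,-1],[[0,0,0],-0.34,-1],[[-0.01,0,0.2],0,-1],[[0,0,0.4],0,-1],[[0,0,0.5],0,-1],[[0,0,0.5],0,-1],[[0,0,0.4],0,-1],[[0,0,0.17],0,-1],[[0,0,0],0,-1],[[0,0,0],0,-1]]'
python3 -m inch '[[[0,0,0],0,1],[[0,0,0],0,1],[[0,0,0],0,1],[[0,0,0],0,1],[[0,0,0],0,1],[[0,0,0],0,1],[[0,0,0],0,1],[[0,0,0],0,1],[[0,0,0],0,1],[[0,0,0],0,1]]'
```

```text
turn -1.33 shift [-0.013  0.006  2.175] rows>= 3.0 at [ 426.9 -350.7  140.5] yaw 62.3 open 1.0 grip 0.0
t: 5.9
eef_pos: [427.4, -351.0, 10.9]
tcp_rot: [3.141, 0.001, 1.206]
ft_force: [0.4, 0.9, -0.4]
opening: 0.996
grip_force: 0.0
t: 7.15
eef_pos: [427.1, -350.6, 10.2]
tcp_rot: [-3.142, 0.0, 1.206]
ft_force: [-0.7, 0.4, -0.1]
opening: 0.27
grip_force: 30.0
```

```bash

python3 -m inch '[[[0,0,-0.3],0,1],[[0,0,-0.4],0,1],[[0,0,-0.4],-0.7,1],[[0,0,-0.4],-0.7,1],[[0,0,-0.3],-0.7,1],[[0,0,0],-0.7,1],[[0,0,0],-0.7,1],[[0,0,0],-0.7,1],[[0,0,0],0,1],[[0,0,0],0,1]]'
python3 -c "
from h import *
plan(634.5,-152,118,90)"
```

```text
t: 8.4
eef_pos: [427.1, -350.6, 118.2]
tcp_rot: [3.142, 0.0, 1.571]
ft_force: [-0.1, 0.2, -0.0]
opening: 0.269
grip_force: 30.0
turn 0.01 shift [3.31  3.457 0.004] rows>= 5.0 at [ 427.1 -350.6  118.2] yaw 90.0 open 0.27 grip 30.0
```

```bash

python3 -m inch '[[[0.3,0.32,0],0,1],[[0.43,0.45,0],0,1],[[0.43,0.45,0],0,1],[[0.43,0.45,0],0,1],[[0.43,0.45,0],0,1],[[0.43,0.45,0],0,1],[[0.43,0.45,0],0,1],[[0.43,0.45,0],0,1],[[0,0,0],0,1],[[0,0,0],0,1]]'
cat >> h.py <<'E'
def marks(p):
    out=[]
    for d in eyes.cut_out('mark_1',p)[:8]:
        r=cv2.minAreaRect(np.argwhere(d['mask'])[:,::-1].astype(np.float32))
        mu=cv2.moments(d['mask'].astype(np.uint8),True);rc=(mu['m01']/mu['m00'],mu['m10']/mu['m00'])
        b=[toplane(p,q[::-1],14)[:2] for q in cv2.boxPoints(r)];e=max((b[1]-b[0],b[2]-b[1]),key=np.linalg.norm)
        print('mark',round(float(d['score']),2),np.round(rc,1),int(mu['m00']),toplane(p,rc,14)[:2].round(1),'rect',toplane(p,r[0][::-1],14)[:2].round(1),'size',sorted([round(float(np.linalg.norm(b[1]-b[0])),1),round(float(np.linalg.norm(b[2]-b[1])),1)]),'ang',round(float(np.degrees(np.arctan2(e[1],e[0])))%180,1))
E
python3 - <<'E'
from h import *
W=snap('wrist','w2.png');marks(W);plan(634.5,-152,118,90)
E
```

```text
t: 9.65
eef_pos: [634.4, -151.8, 118.0]
tcp_rot: [-3.141, 0.0, 1.573]
ft_force: [-0.1, -0.1, 0.3]
opening: 0.268
grip_force: 30.0
mark 0.88 [176.3 322.7] 961 [ 632.7 -139.7] rect [ 632.4 -140. ] size [22.9, 33.1] ang 0.1
mark 0.81 [105.8 322.8] 2536 [632.7 -78.3] rect [632.8 -78.4] size [33.7, 53.2] ang 90.9
mark 0.79 [ 21.6 322.9] 1822 [632.7 -12.1] rect [632.4 -12.4] size [32.8, 32.9] ang 0.1
turn 0.01 shift [0.007 0.004 0.004] rows>= 1.0 at [ 634.2 -152.4  118.2] yaw 90.0 open 0.27 grip 30.0
```

View pics/w2.png

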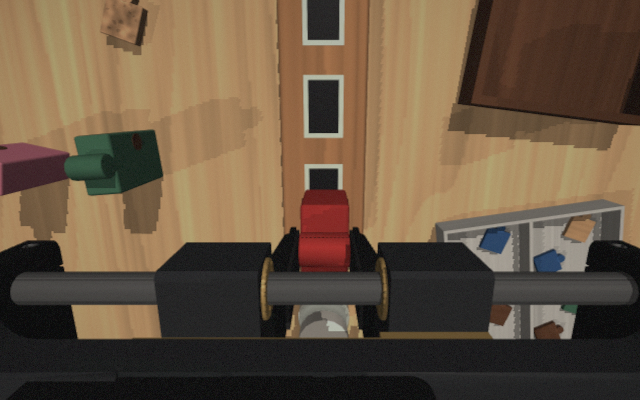

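The wrist view shows mark_1's far end at (176,323) in front of the held red piece, mark_2 at (106,323) and mark_3 at (20,323). The rail runs parallel to y. Fitting the held piece in the same picture gives both the camera bias and the slip along y.

```bash

cat >> h.py <<'E'
def held(p,col,z0):
    """held piece: visible top quadrilateral edges; compare far end + lateral edges with model"""
    m=cmask(p,col);s=env.state()['eef_pos'];n,l,st,_=cv2.connectedComponentsWithStats(m.astype(np.uint8));k=1+np.argmax(st[1:,4]);m=l==k
    x,y,w,h=st[k,:4];print('seen',col,'cols',x,x+w,'rows',y,y+h)
    g=hull(p,s[0],s[1],0,H[col],z0)>.5;r,c=np.nonzero(g);print('model cols',c.min(),c.max()+1,'rows',r.min(),r.max()+1)
    d=proj(p,s+[1,0,0])-proj(p,s);e=proj(p,s+[0,1,0])-proj(p,s);print('px per mm x',d.round(2),'y',e.round(2))
E
python3 - <<'E'
from h import *
W=snap('wrist');held(W,'red',108)
print(nmask(W,'red',634.2,-152.2,108)[1:],[np.ptp(a) for a in np.nonzero(nmask(W,'red',634.2,-152.2,108)[0])])
E
```

```text
seen red cols 298 351 rows 189 272
model cols 299 352 rows 187 280
px per mm x [0.  1.6] y [-1.53  0.  ]
(array([231., 323.]), 0.71) [np.int64(83), np.int64(52)]
```

```bash

python3 -m inch '[[[0,-0.017,0.2],0,1],[[0,0,0.3],0,1],[[0,0,0.35],0,1],[[0,0,0.3],0,1],[[0,0,0.2],0,1],[[0,0,0.1],0,1],[[0,0,0.05],0,1],[[0,0,0.04],0,1],[[0,0,0],0,1],[[0,0,0],0,1]]'
python3 -m inch '[[[0,0,0.01],0,1],[[0,0,0],0,1],[[0,0,0],0,1],[[0,0,0],0,0.3],[[0,0,0],0,0.1],[[0,0,0],0,0],[[0,0,0],0,-0.3],[[0,0,0],0,-0.3],[[0,0,0],0,-0.3],[[0,0,0],0,-0.3]]'
```

```text
t: 11.15
eef_pos: [634.0, -151.7, 26.2]
tcp_rot: [3.141, 0.0, 1.573]
ft_force: [0.5, -0.3, -0.8]
opening: 0.269
grip_force: 30.0
t: 12.4
eef_pos: [633.9, -151.6, 25.2]
tcp_rot: [-3.142, 0.0, 1.573]
ft_force: [-0.5, 0.8, -0.5]
opening: 0.649
grip_force: 0.0
```

```bash

python3 -m inch '[[[0,0,-0.2],0,-1],[[0,0,-0.4],0,-1],[[0,0,-0.5],0,-1],[[0,0,-0.5],0,-1],[[0,0,-0.5],0,-1],[[0,0,-0.2],0,-1],[[0,0,0],0,-1],[[0,0,0],0,-1],[[0,0,0],0,-1],[[0,0,0],0,-1]]'
python3 - <<'E'
from h import *
W=snap('wrist','w3.png');marks(W)
print(fit2([W],'red',633,-153,[0],14),fit2([W,snap('scene')],'red',633,-153,[0],14,fz=True))
plan(405,330,150,77.5);plan(405,330,150,90)
E
```

```text
t: 13.65
eef_pos: [633.7, -151.6, 162.5]
tcp_rot: [-3.141, -0.0, 1.573]
ft_force: [-0.1, -0.1, 0.5]
opening: 0.997
grip_force: 0.0
mark 0.71 [106.4 323.2] 1889 [632.2 -77.7] rect [631.9 -78.3] size [34.8, 51.4] ang 90.8
mark 0.68 [165.8 318. ] 259 [ 626.8 -136.6] rect [ 632.  -152.9] size [34.6, 51.7] ang 90.7
mark 0.66 [ 26.5 323.8] 1950 [632.5  -5.6] rect [632.8  -5.6] size [33.1, 45.4] ang 90.8
([633.4, -152.2, 0.7], 0.049, [([185.0, 323.0], 0.6, 1466)]) ([633.4, -152.4, 0.7, 12.5], 0.152, [([185.0, 323.0], 0.6, 1466), ([226.0, 247.0], 0.66, 428)])
turn 2.52 shift [ 7.011 -5.461  0.219] rows>= 9.0 at [ 633.9 -151.6  163.2] yaw 90.1 open 1.0 grip 0.0
turn 0.02 shift [ 8.027 -3.814  0.219] rows>= 9.0 at [ 633.9 -151.6  163.2] yaw 90.1 open 1.0 grip 0.0
```

View pics/w3.png

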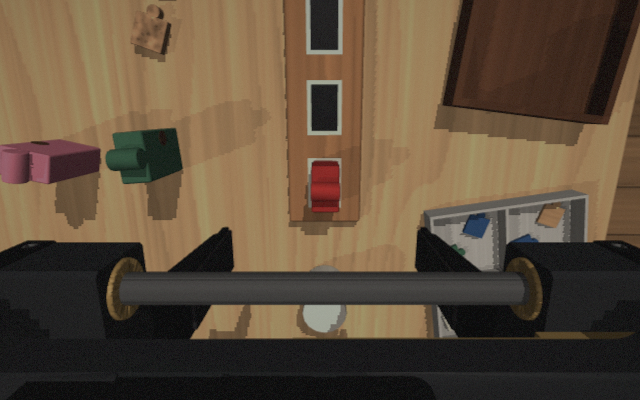

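The wrist view shows red upright on mark_1 at (185,325). It is within about 1 mm and its border is visible all round. Next is yellow.

```bash

python3 -m inch '[[[0.3,-0.14,0],0,-1],[[0.6,-0.285,0.02],0,-1],[[0.6,-0.285,0.02],0,-1],[[0.6,-0.285,0.02],0,-1],[[0.6,-0.285,0.02],0,-1],[[0.6,-0.285,0.02],0,-1],[[0.6,-0.285,0.02],0,-1],[[0.6,-0.285,0.02],0,-1],[[0.6,-0.285,0.02],0,-1],[[0.6,-0.285,0.02],0,-1]]'
python3 -m inch '[[[0.6,-0.285,0.02],0,-1],[[0.6,-0.285,0.02],0,-1],[[0.6,-0.285,0.02],0,-1],[[0.5,-0.24,0],0,-1],[[0,0,0],0.8,-1],[[0,0,0],0.8,-1],[[0,0,0],0.9,-1],[[0,0,0],0,-1],[[0,0,0],0,-1],[[0,0,0],0,-1]]'
python3 - <<'E'
from h import *
W=snap('wrist')
print(fit2([W],'yellow',405,330,[-.2],0),fit2([W,snap('scene')],'yellow',405,330,[-.2],0,fz=True))
plan(405,330,20,77.5)
E
```

```text
t: 15.2
eef_pos: [469.2, 191.7, 152.6]
tcp_rot: [3.141, -0.0, 1.573]
ft_force: [-0.3, 0.2, -0.5]
opening: 0.997
grip_force: 0.0
t: 16.45
eef_pos: [404.7, 327.9, 148.8]
tcp_rot: [3.142, 0.0, 1.356]
ft_force: [-0.4, 0.3, -0.3]
opening: 1.003
grip_force: 0.0
([405.3, 327.6, -11.8], 0.057, [([192.0, 323.0], 0.94, 1640)]) ([405.5, 328.6, -12.8, 0.9], 0.331, [([192.0, 323.0], 0.94, 1640), ([183.0, 456.0], 0.59, 380)])
turn 0.02 shift [ 0.035 -0.006  2.146] rows>= 3.0 at [404.9 327.9 148.8] yaw 77.6 open 1.0 grip 0.0
```

```bash

python3 -m inch '[[[0,0.005,0.2],-0.1,-1],[[0,0,0.4],0,-1],[[0,0,0.5],0,-1],[[0,0,0.5],0,-1],[[0,0,0.4],0,-1],[[0,0,0.15],0,-1],[[0,0,0],0,-1],[[0,0,0],0,-1],[[0,0,0],0,1],[[0,0,0],0,1]]'
python3 -m inch '[[[0,0,0],0,1],[[0,0,0],0,1],[[0,0,0],0,1],[[0,0,0],0,1],[[0,0,0],0,1],[[0,0,0],0,1],[[0,0,0],0,1],[[0,0,0],0,1],[[0,0,0],0,1],[[0,0,0],0,1]]'
python3 -m inch '[[[0,0,-0.3],0,1],[[0,0,-0.4],0,1],[[0,0,-0.5],0,1],[[0,0,-0.5],-0.4,1],[[0,0,-0.5],-0.7,1],[[0,0,-0.3],-0.7,1],[[0,0,0],-0.6,1],[[0,0,0],0,1],[[0,0,0],0,1],[[0,0,0],0,1]]'
python3 -c "
from h import *
plan(632.8,-78,110,90)"
```

```text
t: 17.95
eef_pos: [405.4, 327.9, 20.3]
tcp_rot: [3.141, -0.001, 1.363]
ft_force: [0.6, 0.3, 0.2]
opening: 0.844
grip_force: 0.0
t: 19.2
eef_pos: [405.2, 327.8, 19.8]
tcp_rot: [3.142, 0.0, 1.363]
ft_force: [0.4, -0.3, 0.8]
opening: 0.27
grip_force: 30.0
t: 20.45
eef_pos: [405.1, 327.8, 169.5]
tcp_rot: [-3.141, 0.0, 1.572]
ft_force: [-0.1, -1.0, -0.1]
opening: 0.269
grip_force: 30.0
turn 0.02 shift [-6.763  3.795  0.992] rows>= 8.0 at [405.1 327.8 169.5] yaw 90.1 open 0.27 grip 30.0
```

```bash

python3 -m inch '[[[-0.3,0.168,0],0,1],[[-0.6,0.337,0],0,1],[[-0.6,0.337,0],0,1],[[-0.6,0.337,0],0,1],[[-0.6,0.337,0],0,1],[[-0.6,0.337,0],0,1],[[-0.6,0.337,0],0,1],[[-0.6,0.337,0],0,1],[[-0.6,0.337,0],0,1],[[-0.6,0.337,0],0,1]]'
python3 -m inch '[[[-0.5,0.28,0],0,1],[[-0.4,0.22,0],0,1],[[-0.163,0.094,0],0,1],[[0,0,0.3],0,1],[[0,0,0.4],0,1],[[0,0,0.3],0,1],[[0,0,0],0,1],[[0,0,0],0,1],[[0,0,0],0,1],[[0,0,0],0,1]]'
python3 - <<'E'
from h import *
W=snap('wrist','w4.png');marks(W);z=env.state()['eef_pos'][2];held(W,'yellow',z-20);plan(632.8,-78,35,90)
E
```

```text
t: 21.7
eef_pos: [598.5, -15.0, 169.6]
tcp_rot: [-3.141, 0.0, 1.572]
ft_force: [0.9, -0.7, -0.9]
opening: 0.27
grip_force: 30.0
t: 22.95
eef_pos: [633.9, -77.5, 110.4]
tcp_rot: [3.141, 0.0, 1.573]
ft_force: [0.3, 0.4, -0.5]
opening: 0.27
grip_force: 30.0
mark 0.93 [ 20.1 322.4] 1802 [632.   61.5] rect [632.1  61.3] size [29.7, 33.7] ang 0.1
mark 0.92 [104.2 322.6] 2554 [632.2  -2.8] rect [632.4  -3.5] size [33.3, 52.4] ang 88.2
mark 0.62 [174.  322.5] 821 [632.2 -62.1] rect [632.2 -63. ] size [19.6, 34.1] ang 0.1Traceback (most recent call last):
  File "<stdin>", line 2, in <module>
  File "h.py", line 88, in held
    m=cmask(p,col);s=env.state()['eef_pos'];n,l,st,_=cv2.connectedComponentsWithStats(m.astype(np.uint8));k=1+np.argmax(st[1:,4]);m=l==k
                                                                                                              ~~~~~~~~~^^^^^^^^^^
    return _wrapfunc(a, 'argmax', axis=axis, out=out, **kwds)
    return bound(*args, **kwds)
ValueError: attempt to get argmax of an empty sequence
```

View pics/w4.png

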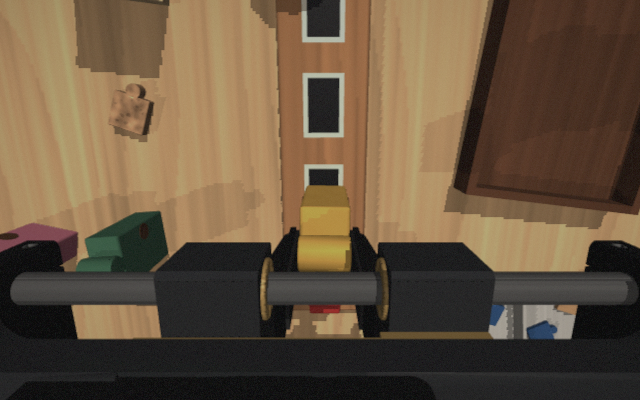

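The wrist view shows yellow held at (230,325) over mark_2, whose end is at (174,323), with mark_3 at (104,322).

```bash

python3 - <<'E'
from h import *
W=snap('wrist');s=env.state()['eef_pos']
m=nmask(W,'yellow',s[0],s[1],s[2]-20)[0];r,c=np.nonzero(m);print('seen',c.min(),c.max()+1,r.min(),r.max()+1)
r,c=np.nonzero(hull(W,s[0],s[1],0,56,s[2]-20)>.5);print('model',c.min(),c.max()+1,r.min(),r.max()+1)
plan(632.8,-78.2,35,90)
E
sed -i "s/^    m=cmask(p,col);s=env.*$/    s=env.state()['eef_pos'];m=nmask(p,col,s[0],s[1],z0)[0];n,l,st,_=cv2.connectedComponentsWithStats(m.astype(np.uint8));k=1+np.argmax(st[1:,4])/" h.py
```

```text
seen 296 351 185 273
model 298 353 184 285
turn 0.02 shift [-0.012 -0.016  1.25 ] rows>= 2.0 at [633.7 -77.5 110. ] yaw 90.1 open 0.27 grip 30.0
```

```bash

python3 -m inch '[[[-0.005,-0.008,0.2],0,1],[[0,0,0.3],0,1],[[0,0,0.3],0,1],[[0,0,0.2],0,1],[[0,0,0.13],0,1],[[0,0,0.08],0,1],[[0,0,0.04],0,1],[[0,0,0],0,1],[[0,0,0],0,1],[[0,0,0],0,1]]'
python3 -m inch '[[[0,0,0.01],0,1],[[0,0,0],0,1],[[0,0,0],0,1],[[0,0,0],0,0.3],[[0,0,0],0,0.1],[[0,0,0],0,0],[[0,0,0],0,-0.3],[[0,0,0],0,-0.3],[[0,0,0],0,-0.3],[[0,0,0],0,-0.3]]'
python3 -m inch '[[[0,0,-0.2],0,-1],[[0,0,-0.4],0,-1],[[0,0,-0.5],0,-1],[[0,0,-0.5],0,-1],[[0,0,-0.5],0,-1],[[0,0,-0.1],0,-1],[[0,0,0],0,-1],[[0,0,0],0,-1],[[0,0,0],0,-1],[[0,0,0],0,-1]]'
python3 - <<'E'
from h import *
W=snap('wrist');marks(W)
print(fit2([W],'yellow',633,-78,[0],14),fit2([W,snap('scene')],'yellow',633,-78,[0],14,fz=True))
plan(470,-120.5,166,90)
E
```

```text
t: 24.4
eef_pos: [633.4, -77.8, 35.1]
tcp_rot: [3.141, 0.0, 1.573]
ft_force: [-0.5, 0.2, -0.8]
opening: 0.272
grip_force: 30.0
t: 25.65
eef_pos: [633.3, -77.8, 34.2]
tcp_rot: [3.142, 0.0, 1.573]
ft_force: [1.2, 0.6, -0.8]
opening: 0.651
grip_force: 0.0
t: 26.9
eef_pos: [633.1, -77.7, 165.6]
tcp_rot: [-3.141, -0.0, 1.573]
ft_force: [0.8, -0.4, 0.5]
opening: 0.999
grip_force: 0.0
mark 0.9 [ 26.3 323.8] 1945 [632.  69.] rect [632.6  68.8] size [34.3, 45.8] ang 90.9
mark 0.84 [105.2 323.5] 1896 [631.8  -2.7] rect [631.8  -3.5] size [34.1, 51.8] ang 90.8
mark 0.55 [161.6 318.3] 160 [626.6 -58.8] rect [631.9 -68.6] size [31.4, 31.8] ang 0.1
mark 0.51 [239.5 317.1] 225 [ 625. -144.] rect [ 632.  -153.3] size [33.5, 50.4] ang 90.7
([632.8, -77.6, -1.0], 0.04, [([189.0, 321.0], 0.66, 1625)]) ([633.0, -78.2, -1.0, 7.8], 0.15, [([189.0, 321.0], 0.66, 1625), ([234.0, 280.0], 0.92, 519)])
turn 0.02 shift [-0.712 -2.721  0.004] rows>= 3.0 at [633.2 -77.8 166.2] yaw 90.1 open 1.0 grip 0.0
```

```bash

python3 -m inch '[[[-0.119,-0.4535,0],0,-0.3],[[-0.119,-0.4535,0],0,-0.3],[[-0.119,-0.4535,0],0,-0.3],[[-0.119,-0.4535,0],0,-0.3],[[-0.119,-0.4535,0],0,-0.3],[[-0.119,-0.4535,0],0,-0.3],[[0,0,0],0,-0.3],[[0,0,0],0,-0.3],[[0,0,0],0,-0.3],[[0,0,0],0,-0.3]]'
python3 - <<'E'
from h import *
W=snap('wrist','w5.png')
print(fit2([W],'green',470,-120,[0.05],0),fit2([W,snap('scene')],'green',470,-120,[0.05],0,fz=True))
plan(470,-120.5,34,93)
E
```

```text
t: 28.45
eef_pos: [470.4, -120.8, 166.1]
tcp_rot: [-3.141, 0.0, 1.573]
ft_force: [-0.2, 0.1, 0.3]
opening: 0.651
grip_force: 0.0
([468.8, -121.3, 4.6], 0.061, [([185.0, 321.0], 0.82, 1674)]) ([468.7, -121.9, 4.7, -4.5], 0.18, [([185.0, 321.0], 0.82, 1674), ([182.0, 278.0], 0.87, 510)])
turn -0.58 shift [ 7.000e-03 -2.000e-03  2.202e+00] rows>= 3.0 at [ 470.1 -120.9  166.1] yaw 90.1 open 0.65 grip 0.0
```

View pics/w5.png

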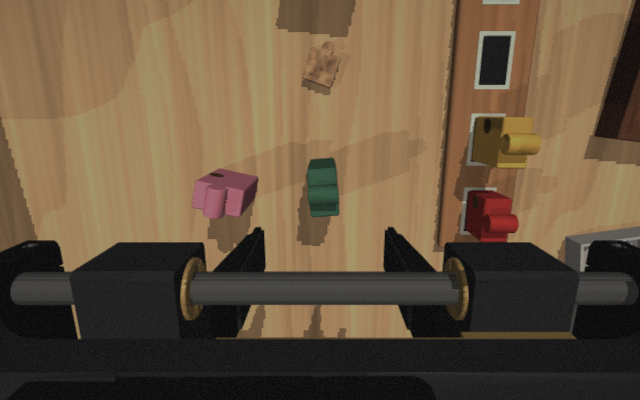

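The wrist view shows green at (187,322) centred between the fingers, with pink at (193,225) clear of them. I'll grasp with the fingers half open.

```bash

python3 -m inch '[[[0.007,-0.014,0],-0.9,-0.3],[[0,0,0.2],0,-0.3],[[0,0,0.4],0,-0.3],[[0,0,0.5],0,-0.3],[[0,0,0.5],0,-0.3],[[0,0,0.4],0,-0.3],[[0,0,0.17],0,-0.3],[[0,0,0],0,-0.3],[[0,0,0],0,-0.3],[[0,0,0],0,1]]'
python3 -m inch '[[[0,0,0],0,1],[[0,0,0],0,1],[[0,0,0],0,1],[[0,0,0],0,1],[[0,0,0],0,1],[[0,0,0],0,1],[[0,0,0],0,1],[[0,0,0],0,1],[[0,0,0],0,1],[[0,0,0],0,1]]'
python3 -m inch '[[[0,0,-0.3],0,1],[[0,0,-0.4],0,1],[[0,0,-0.4],0,1],[[0,0,-0.4],0,1],[[0,0,-0.4],0.45,1],[[0,0,-0.1],0.45,1],[[0,0,0],0,1],[[0,0,0],0,1],[[0,0,0],0,1],[[0,0,0],0,1]]'
python3 -c "
from h import *
plan(633,-3,156,90)"
```

```text
t: 29.95
eef_pos: [469.6, -120.7, 36.8]
tcp_rot: [3.14, 0.001, 1.651]
ft_force: [0.9, 0.1, 0.5]
opening: 0.594
grip_force: 0.0
t: 31.2
eef_pos: [469.3, -120.5, 36.1]
tcp_rot: [3.141, 0.0, 1.651]
ft_force: [-0.7, -0.1, 3.0]
opening: 0.267
grip_force: 30.0
t: 32.45
eef_pos: [469.1, -120.5, 155.7]
tcp_rot: [-3.141, -0.0, 1.573]
ft_force: [0.0, 0.8, 0.2]
opening: 0.269
grip_force: 30.0
turn 0.03 shift [ 1.958  2.731 -0.005] rows>= 4.0 at [ 469.1 -120.5  155.7] yaw 90.1 open 0.27 grip 30.0
```

```bash

python3 -m inch '[[[0.326,0.455,0],0,1],[[0.326,0.455,0],0,1],[[0.326,0.455,0],0,1],[[0.326,0.455,0],0,1],[[0.326,0.455,0],0,1],[[0.326,0.455,0],0,1],[[0,0,0.25],0,1],[[0,0,0.25],0,1],[[0,0,0],0,1],[[0,0,0],0,1]]'
python3 - <<'E'
from h import *
W=snap('wrist');marks(W);z=env.state()['eef_pos'][2];held(W,'green',z-36);plan(633,-3,50,90)
E
```

```text
t: 33.7
eef_pos: [632.6, -3.3, 126.3]
tcp_rot: [3.142, 0.0, 1.572]
ft_force: [0.5, -0.2, -0.3]
opening: 0.273
grip_force: 30.0
mark 0.96 [171. 324.] 762 [632.1  12.2] rect [632.1  12.2] size [18.7, 33.0] ang 0.1
mark 0.57 [104.4 323.9] 2416 [632.   71.6] rect [631.6  71.5] size [33.7, 52.0] ang 90.8
mark 0.53 [323.2 310. ] 129 [ 617.8 -146.9] rect [ 618.3 -146.7] size [5.1, 30.4] ang 89.6
seen green cols 72 101 rows 305 334
model cols 298 353 rows 180 285
px per mm x [0.   1.61] y [-1.53  0.  ]
turn 0.02 shift [0.002 0.002 1.277] rows>= 2.0 at [632.9  -3.1 126.6] yaw 90.1 open 0.27 grip 30.0
```

```bash

python3 - <<'E'
from h import *
W=snap('wrist');m=cmask(W,'green');m[:,:250]=0;m[:,400:]=0;r,c=np.nonzero(m);print(np.percentile(c,[.3,99.7]),np.percentile(r,[.3,99.7]),len(r))
rr=np.nonzero(m.sum(1)>20)[0];cc=np.nonzero(m.sum(0)>20)[0];print(cc.min(),cc.max()+1,rr.min(),rr.max()+1)
E
```

```text
[298. 350.] [183. 270.] 912Traceback (most recent call last):
  File "<stdin>", line 3, in <module>
    return umr_minimum(a, axis, None, out, keepdims, initial, where)
ValueError: zero-size array to reduction operation minimum which has no identity
```

```bash

python3 -m inch '[[[0.01,-0.003,0.2],0,1],[[0,0,0.3],0,1],[[0,0,0.3],0,1],[[0,0,0.2],0,1],[[0,0,0.13],0,1],[[0,0,0.08],0,1],[[0,0,0.04],0,1],[[0,0,0],0,1],[[0,0,0],0,1],[[0,0,0],0,1]]'
python3 -m inch '[[[0,0,0.01],0,1],[[0,0,0],0,1],[[0,0,0],0,1],[[0,0,0],0,0.3],[[0,0,0],0,0.1],[[0,0,0],0,0],[[0,0,0],0,-0.3],[[0,0,0],0,-0.3],[[0,0,0],0,-0.3],[[0,0,0],0,-0.3]]'
python3 -m inch '[[[0,0,-0.2],0,-0.3],[[0,0,-0.4],0,-0.3],[[0,0,-0.5],0,-0.3],[[0,0,-0.5],0,-0.3],[[0,0,-0.5],0,-0.3],[[0,0,-0.3],0,-0.3],[[0,0,0],0,-0.3],[[0,0,0],0,-0.3],[[0,0,0],0,-0.3],[[0,0,0],0,-0.3]]'
python3 - <<'E'
from h import *
W=snap('wrist');marks(W)
print(fit2([W],'green',633,-3,[0],14),fit2([W,snap('scene')],'green',633,-3,[0],14,fz=True))
plan(477.5,126,195,84)
E
```

```text
t: 35.15
eef_pos: [632.7, -2.2, 51.3]
tcp_rot: [3.141, 0.0, 1.573]
ft_force: [-0.5, 0.1, -0.9]
opening: 0.271
grip_force: 30.0
t: 36.4
eef_pos: [632.6, -2.2, 50.4]
tcp_rot: [-3.142, 0.0, 1.573]
ft_force: [0.4, 1.2, -0.7]
opening: 0.652
grip_force: 0.0
t: 37.65
eef_pos: [632.4, -2.2, 193.7]
tcp_rot: [-3.141, -0.0, 1.573]
ft_force: [0.4, -0.3, 0.2]
opening: 0.651
grip_force: 0.0
mark 0.89 [107.1 324.6] 1613 [632.2  71.5] rect [632.1  71. ] size [32.7, 52.8] ang 90.7
mark 0.61 [311.5 311.9] 12 [ 617.  -173.9] rect [ 617.1 -173.2] size [2.5, 8.3] ang 89.7
mark 0.57 [156.  323.5] 72 [631.1  19.1] rect [632.2  17.9] size [7.7, 32.2] ang 178.1
mark 0.51 [228.7 318.3] 252 [625.2 -65.7] rect [631.8 -75.9] size [34.8, 44.8] ang 90.7
([631.7, -3.3, -0.5], 0.045, [([179.0, 322.0], 0.78, 1544)]) ([631.9, -3.2, -1.3, 9.0], 0.123, [([179.0, 322.0], 0.78, 1544), ([236.0, 311.0], 0.74, 640)])
turn 1.22 shift [ 1.855 -2.794 -0.011] rows>= 4.0 at [632.6  -2.2 194.3] yaw 90.1 open 0.65 grip 0.0
```

```bash

python3 -m inch '[[[0,0,0],0.6,-0.3],[[0,0,0],0.6,-0.3],[[0.31,-0.466,0],0,-0.3],[[0.31,-0.466,0],0,-0.3],[[0.31,-0.466,0],0,-0.3],[[0.31,-0.466,0],0,-0.3],[[0.31,-0.466,0],0,-0.3],[[0.31,-0.466,0],0,-0.3],[[0,0,0],0,-0.3],[[0,0,0],0,-0.3]]'
python3 - <<'E'
from h import *
W=snap('wrist','w6.png')
print(fit2([W],'blue',477,126,[-.1],12,lo=62),fit2([W,snap('scene')],'blue',477,126,[-.1],12,lo=62,fz=True))
d=eyes.cut_out('holder',W)[0]['mask'];r=cv2.minAreaRect(np.argwhere(d)[:,::-1].astype(np.float32))
b=[toplane(W,q[::-1],74)[:2] for q in cv2.boxPoints(r)];print('holder',toplane(W,r[0][::-1],74)[:2],[np.degrees(np.arctan2(*(b[i+1]-b[i])[::-1])).round(1) for i in(0,1)],[np.linalg.norm(b[i+1]-b[i]).round(1) for i in(0,1)])
plan(477,126,80,84)
E
```

```text
t: 39.2
eef_pos: [477.7, 125.9, 194.6]
tcp_rot: [3.141, 0.0, 1.468]
ft_force: [-0.1, -0.3, -0.6]
opening: 0.65
grip_force: 0.0
([477.2, 127.3, -5.1], 0.088, [([188.0, 323.0], 0.66, 1580)]) ([476.9, 126.2, -4.9, 5.3], 0.164, [([188.0, 323.0], 0.66, 1580), ([182.0, 375.0], 0.65, 339)])
holder [477.68982626 128.41919799] [np.float64(82.6), np.float64(-5.9)] [np.float64(95.6), np.float64(68.4)]
turn 0.02 shift [ 0.006 -0.009  1.904] rows>= 2.0 at [477.5 125.6 194.2] yaw 84.1 open 0.65 grip 0.0
```

View pics/w6.png

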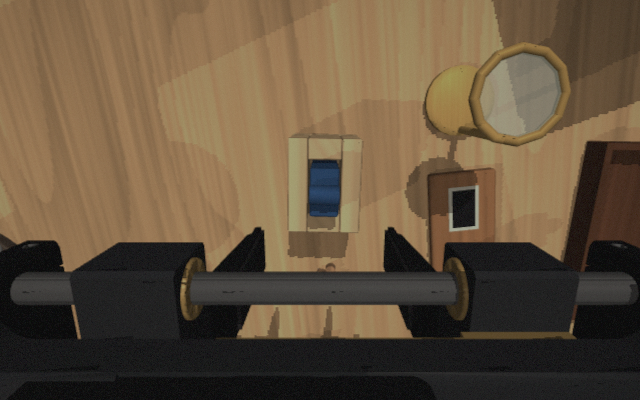

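The wrist view shows blue at (188,324) in the holder slot, in line with the fingers, with the magnifier away at (90,490).

```bash

python3 -m inch '[[[0.022,-0.003,0.1],-0.1,-0.3],[[0,0,0.3],0,-0.3],[[0,0,0.4],0,-0.3],[[0,0,0.4],0,-0.3],[[0,0,0.4],0,-0.3],[[0,0,0.2],0,-0.3],[[0,0,0.12],0,-0.3],[[0,0,0],0,-0.3],[[0,0,0],0,-0.3],[[0,0,0],0,1]]'
python3 -m inch '[[[0,0,0],0,1],[[0,0,0],0,1],[[0,0,0],0,1],[[0,0,0],0,1],[[0,0,0],0,1],[[0,0,0],0,1],[[0,0,0],0,1],[[0,0,0],0,1],[[0,0,0],0,1],[[0,0,0],0,1]]'
```

```text
t: 40.75
eef_pos: [477.4, 127.3, 79.7]
tcp_rot: [3.141, -0.0, 1.477]
ft_force: [-0.5, 0.2, 0.4]
opening: 0.591
grip_force: 0.0
t: 42.0
eef_pos: [479.4, 127.5, 80.9]
tcp_rot: [3.136, -0.001, 1.477]
ft_force: [1.6, -2.0, 16.9]
opening: 0.006
grip_force: 8.4
```

The fingers shut completely, so the grasp failed. I'll look before moving.

```bash

python3 - <<'E'
from h import *
W=snap('wrist')['pixels'];S=snap('scene')['pixels'][130:230,320:440]
i=np.hstack([cv2.resize(W[100:300,220:420],(390,390)),cv2.resize(S,(400,390),interpolation=cv2.INTER_CUBIC)]);cv2.imwrite('pics/b1.png',i[...,::-1])
print(env.state())
E
```

```text
{'t': 42.1, 'joints': array([ 1.26785920e-01,  4.44095576e-01,  1.97992674e+00, -4.14434080e-04,
        7.11873274e-01,  2.20996530e-01]), 'qvel': array([ 2.13165851e-03,  1.52345435e-03,  7.85234301e-04,  1.57438942e-03,
       -1.44935854e-03,  1.71726453e-06]), 'tau': array([ 5.74522298e-01, -4.15949178e+01, -1.25879019e+01,  2.50042565e-01,
        5.68413008e-01,  3.71161324e-03]), 'eef_pos': array([479.38155928, 127.4558688 ,  80.92881066]), 'tcp_rot': array([ 3.13597445e+00, -9.82905173e-04,  1.47690149e+00]), 'ft_force': array([ 2.93910639, -1.3396715 , 16.08857087]), 'moment': array([-0.16729717, -0.57761878,  0.02503397]), 'grip_force': 8.406383916735649, 'opening': 0.005569879032936574}
```

View pics/b1.png

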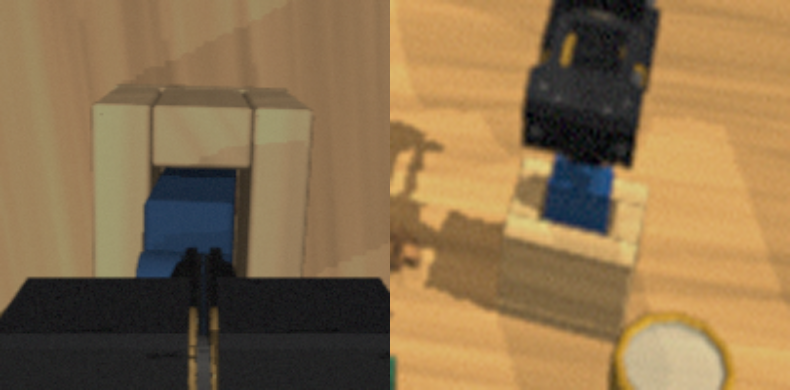

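```bash

python3 - <<'E'
from h import *
W=snap('wrist')['pixels'];S=snap('scene')['pixels'];T=snap('top')['pixels']
def big(k,n): return cv2.convertScaleAbs(cv2.resize(k,(n,n),interpolation=cv2.INTER_CUBIC),alpha=1.7)
i=np.hstack([big(W[170:260,270:360],400),np.vstack([big(S[150:210,345:405],400)])]);cv2.imwrite('pics/b2.png',i[...,::-1])
p=snap('scene');m=cmask(p,'blue');m[:140]=0;m[220:]=0;m[:,:340]=0;m[:,410:]=0;r,c=np.nonzero(m);print('scene blue rows',r.min(),r.max(),'cols',c.min(),c.max());print('holder-top slot proj',proj(p,(477+16,127,74)),'body top front edge now',proj(p,(490,127,100)),'tab top',proj(p,(490,127,116)))
E
```

```text
scene blue rows 166 188 cols 367 391
holder-top slot proj [186.96332288 375.27754312] body top front edge now [178.27182755 376.47146085] tab top [173.33712676 377.16451271]
```

View pics/b2.png

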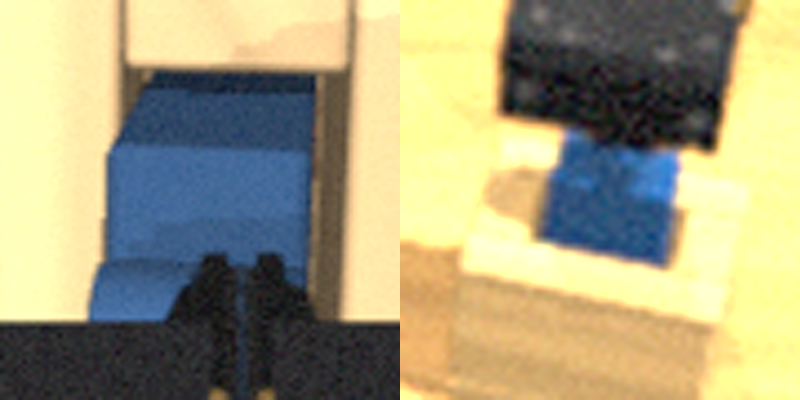

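The views show blue still upright in the slot, with its tab at (290,130) in the left crop. The shut fingertips overlap it at (255,240) and press down slightly. It is safe in the slot, so I'll release gradually, back straight up and look again.

```bash

python3 -m inch '[[[0,0,0],0,0.9],[[0,0,0],0,0.8],[[0,0,0],0,0.7],[[0,0,0],0,0.5],[[0,0,0],0,0.3],[[0,0,0],0,0.1],[[0,0,0],0,-0.1],[[0,0,0],0,-0.3],[[0,0,0],0,-0.3],[[0,0,0],0,-0.3]]'
python3 - <<'E'
from h import *
W=snap('wrist');m=cmask(W,'blue');m[:140]=0;m[300:]=0;m[:,:270]=0;m[:,380:]=0
n,l,st,_=cv2.connectedComponentsWithStats(m.astype(np.uint8));print(st[1:][st[1:,4]>20])
s=env.state()['eef_pos'];r,c=np.nonzero(hull(W,477.2,127.3,np.radians(-5.1),88,12,62)>.5);print('model',c.min(),c.max()+1,r.min(),r.max()+1,'tcp',proj(W,s))
E
```

```text
t: 43.55
eef_pos: [477.2, 127.3, 79.1]
tcp_rot: [3.142, 0.0, 1.477]
ft_force: [-0.0, -0.2, -0.0]
opening: 0.652
grip_force: 0.0
[[ 306  187   55   85 4009]]
model 300 350 189 273 tcp [224.75533536 324.56390755]
```

```bash

python3 -m inch '[[[0,0,-0.1],0,-0.3],[[0,0,-0.3],0,-0.3],[[0,0,-0.4],0,-0.3],[[0,0,-0.4],0,-0.3],[[0,0,-0.4],0,-0.3],[[0,0,-0.3],0,-0.3],[[0,0,0],0,-0.3],[[0,0,0],0,-0.3],[[0,0,0],0,-0.3],[[0,0,0],0,-0.3]]'
python3 - <<'E'
from h import *
W=snap('wrist');S=snap('scene')
print(fit2([W],'blue',477,126,[-.1],12,lo=62),fit2([W,S],'blue',477,126,[-.1],12,lo=62,fz=True))
def big(k,n): return cv2.convertScaleAbs(cv2.resize(k,(n,n),interpolation=cv2.INTER_CUBIC),alpha=1.7)
i=np.hstack([big(W['pixels'][130:240,270:380],400),big(S['pixels'][150:220,340:410],400)]);cv2.imwrite('pics/b3.png',i[...,::-1])
plan(477,126,80,84)
E
```

```text
t: 44.85
eef_pos: [476.9, 127.3, 192.7]
tcp_rot: [-3.141, 0.0, 1.477]
ft_force: [-0.9, -0.1, 0.4]
opening: 0.649
grip_force: 0.0
([479.0, 126.1, -2.7], 0.165, [([190.0, 331.0], 0.74, 1920)]) ([479.6, 126.3, -5.0, 7.0], 0.271, [([190.0, 331.0], 0.74, 1920), ([182.0, 374.0], 0.81, 341)])
turn 0.12 shift [-0.022  0.     1.885] rows>= 2.0 at [477.1 127.3 193.1] yaw 84.6 open 0.65 grip 0.0
```

View pics/b3.png

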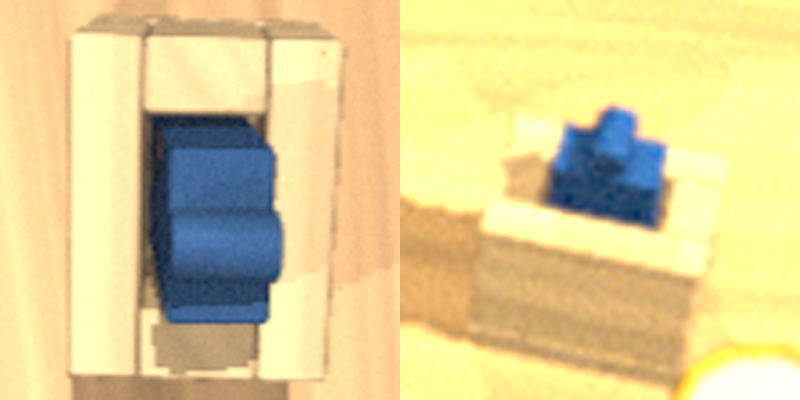

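The crops show blue upright in the slot, leaning about 3° towards +x within its play. The last grasp evidently caught only the top edge and tab. I'll retry lower, just above the holder, centred, and close in steps while watching the force.

```bash

python3 -m inch '[[[-0.005,0.018,0.1],0,-0.3],[[0,0,0.3],0,-0.3],[[0,0,0.4],0,-0.3],[[0,0,0.4],0,-0.3],[[0,0,0.4],0,-0.3],[[0,0,0.2],0,-0.3],[[0,0,0.1],0,-0.3],[[0,0,0.038],0,-0.3],[[0,0,0],0,-0.2],[[0,0,0],0,-0.1]]'
python3 -m inch '[[[0,0,0],0,0],[[0,0,0],0,0.1],[[0,0,0],0,0.2],[[0,0,0],0,0.25],[[0,0,0],0,0.3],[[0,0,0],0,0.35],[[0,0,0],0,0.38],[[0,0,0],0,0.4],[[0,0,0],0,0.42],[[0,0,0],0,0.42]]'
python3 -m inch '[[[0,0,0],0,0.44],[[0,0,0],0,0.46],[[0,0,0],0,0.48],[[0,0,0],0,0.5],[[0,0,0],0,0.5],[[0,0,0],0,0.5],[[0,0,0],0,0.5],[[0,0,0],0,0.5],[[0,0,0],0,0.5],[[0,0,0],0,0.5]]'
```

```text
t: 46.35
eef_pos: [478.4, 126.9, 77.4]
tcp_rot: [3.141, -0.0, 1.477]
ft_force: [-0.3, -0.2, 0.7]
opening: 0.565
grip_force: 0.0
t: 47.6
eef_pos: [478.1, 126.9, 76.9]
tcp_rot: [3.142, 0.0, 1.477]
ft_force: [-0.5, -0.9, -0.4]
opening: 0.293
grip_force: 0.0
t: 48.85
eef_pos: [478.2, 126.9, 76.9]
tcp_rot: [3.142, 0.0, 1.477]
ft_force: [0.9, 0.1, -0.8]
opening: 0.263
grip_force: 30.0
```

The grip holds at 30 N and about 25 mm. I'll lift slowly, keeping this closure.

```bash

python3 -m inch '[[[0,0,-0.05],0,0.5],[[0,0,-0.1],0,0.5],[[0,0,-0.1],0,0.5],[[0,0,-0.1],0,0.5],[[0,0,-0.1],0,0.5],[[0,0,-0.1],0,0.5],[[0,0,0],0,0.5],[[0,0,0],0,0.5],[[0,0,0],0,0.5],[[0,0,0],0,0.5]]'
python3 - <<'E'
from h import *
W=snap('wrist');s=env.state()['eef_pos'];held(W,'blue',s[2]-65);S=snap('scene');m=cmask(S,'blue');m[:100]=0;m[220:]=0;m[:,:340]=0;m[:,410:]=0;r,c=np.nonzero(m);print('scene',r.min(),r.max(),c.min(),c.max());print(proj(S,(478,127,s[2]-65+104)))
E
```

```text
t: 50.1
eef_pos: [478.1, 126.9, 109.7]
tcp_rot: [-3.141, 0.0, 1.477]
ft_force: [0.3, -0.3, -0.8]
opening: 0.259
grip_force: 30.0
seen blue cols 299 349 rows 176 273
model cols 297 352 rows 171 276
px per mm x [-0.14  1.6 ] y [-1.52 -0.15]
scene 107 188 367 389
[159.18090233 379.04058345]
```

```bash

python3 -m inch '[[[0,0,-0.1],0,0.5],[[0,0,-0.1],0,0.5],[[0,0,-0.1],0,0.5],[[0,0,-0.1],0,0.5],[[0,0,-0.1],0,0.5],[[0,0,-0.1],0,0.5],[[0,0,-0.1],0,0.5],[[0,0,-0.05],0,0.5],[[0,0,0],0,0.5],[[0,0,0],0,0.5]]'
python3 - <<'E'
from h import *
W=snap('wrist','w7.png');s=env.state()['eef_pos'];held(W,'blue',s[2]-65);S=snap('scene','s7.png')
yw=env.state()['tcp_rot'][2]-np.pi/2
m=nmask(S,'blue',s[0],s[1],s[2]-65)[0];r,c=np.nonzero(m);print('scene seen',r.min(),r.max()+1,c.min(),c.max()+1)
r,c=np.nonzero(hull(S,s[0],s[1],yw,88,s[2]-65)>.5);print('scene model',r.min(),r.max()+1,c.min(),c.max()+1)
r,c=np.nonzero(hull(W,s[0],s[1],yw,88,s[2]-65)>.5);print('wrist model',c.min(),c.max()+1,r.min(),r.max()+1)
i=np.hstack([cv2.resize(W['pixels'][150:310,240:400],(400,400)),cv2.resize(S['pixels'][120:220,320:420],(400,400),interpolation=cv2.INTER_CUBIC)]);cv2.imwrite('pics/b4.png',i[...,::-1])
E
```

```text
t: 51.5
eef_pos: [478.1, 126.9, 154.8]
tcp_rot: [-3.141, 0.0, 1.477]
ft_force: [-0.2, -0.1, -1.0]
opening: 0.26
grip_force: 30.0
seen blue cols 300 348 rows 176 273
model cols 297 351 rows 171 276
px per mm x [-0.14  1.6 ] y [-1.52 -0.15]
scene seen 145 183 368 391
scene model 140 184 367 392
wrist model 300 351 173 274
```

View pics/b4.png

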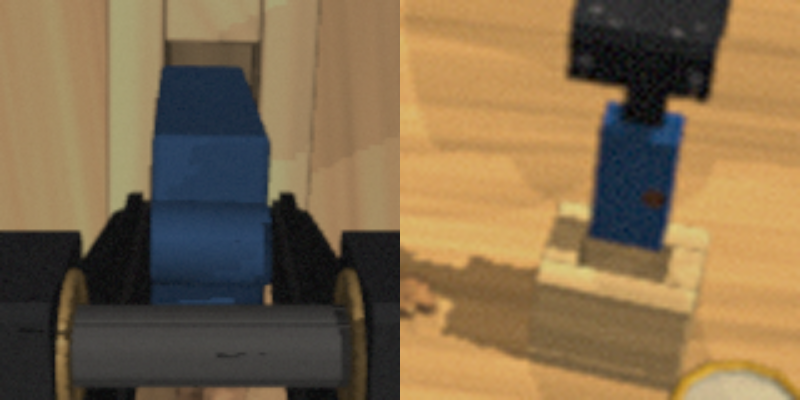

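The crops show blue held square between the pads and clear of the holder, with its underside at about 90 mm. I'll carry it to mark_4.

```bash

python3 -m inch '[[[0,0,-0.15],0,0.5],[[0,0,-0.15],0,0.5],[[0,0,0],-0.4,0.5],[[0,0,0],-0.4,0.5],[[0,0,0],-0.28,0.5],[[-0.3,0,0],0,0.5],[[-0.3,0,0],0,0.5],[[-0.3,0,0],0,0.5],[[0,0,0],0,0.5],[[0,0,0],0,0.5]]'
python3 -c "
from h import *
plan(632.7,72,172,90)"
```

```text
t: 52.95
eef_pos: [478.2, 72.7, 173.0]
tcp_rot: [3.142, -0.0, 1.57]
ft_force: [-1.0, -0.3, -0.6]
opening: 0.258
grip_force: 30.0
turn -0.01 shift [-0.011  2.575  0.016] rows>= 3.0 at [478.2  72.7 173. ] yaw 90.0 open 0.26 grip 30.0
```

```bash

python3 -m inch '[[[0,0.2,0],0,0.5],[[0,0.35,0],0,0.5],[[0,0.4,0],0,0.5],[[0,0.4,0],0,0.5],[[0,0.4,0],0,0.5],[[0,0.4,0],0,0.5],[[0,0.275,0],0,0.5],[[0,0.15,0],0,0.5],[[0,0,0.3],0,0.5],[[0,0,0],0,0.5]]'
python3 - <<'E'
from h import *
W=snap('wrist');marks(W);s=env.state()['eef_pos'];held(W,'blue',s[2]-65)
# visible far edge of mark 4 outer border (y+26) in image
g=cv2.cvtColor(W['pixels'],cv2.COLOR_RGB2GRAY);print(g[120:190,324].tolist());print('row of y=98,z14',proj(W,(632.5,97.8,14)),'y=94',proj(W,(632.5,93.8,14)));plan(632.7,72,80,90)
r,c=np.nonzero(nmask(W,'blue',s[0],s[1],s[2]-65)[0]);print([ (R,c[r==R].min(),c[r==R].max()+1) for R in range(180,250,12)])
h=hull(W,s[0],s[1],0,88,s[2]-65)>.5;r,c=np.nonzero(h);print([ (R,c[r==R].min(),c[r==R].max()+1) for R in range(180,250,12)])
E
```

```text
t: 54.2
eef_pos: [632.1, 73.2, 153.7]
tcp_rot: [-3.139, 0.0, 1.571]
ft_force: [-0.3, 0.5, -0.5]
opening: 0.259
grip_force: 30.0
mark 0.67 [168.  325.7] 623 [632.9  87.3] rect [631.8  82.2] size [28.5, 32.8] ang 0.0
seen blue cols 300 348 rows 176 272
model cols 301 352 rows 173 276
px per mm x [0.   1.62] y [-1.54  0.  ]
[155, 157, 155, 157, 156, 158, 157, 160, 157, 157, 158, 115, 103, 104, 101, 101, 100, 89, 85, 87, 85, 58, 66, 74, 78, 80, 80, 80, 79, 82, 81, 80, 82, 82, 82, 81, 82, 80, 91, 122, 129, 131, 113, 58, 23, 21, 23, 27, 25, 24, 22, 23, 21, 26, 24, 27, 39, 51, 48, 50, 50, 53, 48, 50, 44, 47, 50, 50, 50, 51]
row of y=98,z14 [157.51366945 325.25759517] y=94 [161.5251569  325.25219202]
turn 0.01 shift [-0.018 -0.003  1.259] rows>= 2.0 at [632.9  73.1 155.6] yaw 90.0 open 0.26 grip 30.0
[(180, np.int64(304), np.int64(338)), (192, np.int64(302), np.int64(343)), (204, np.int64(301), np.int64(347)), (216, np.int64(300), np.int64(347)), (228, np.int64(300), np.int64(347)), (240, np.int64(300), np.int64(348))]
[(180, np.int64(308), np.int64(345)), (192, np.int64(304), np.int64(348)), (204, np.int64(302), np.int64(351)), (216, np.int64(302), np.int64(350)), (228, np.int64(302), np.int64(351)), (240, np.int64(301), np.int64(352))]
```

```bash

python3 - <<'E'
from h import *
W=snap('wrist');S=snap('scene');s=env.state()['eef_pos'];Z=s[2]-65;print(s)
from scipy.spatial.transform import Rotation as Ro
a=np.linspace(0,2*np.pi,24)
body=np.array([(i*13,j*22,z) for i in(-1,1) for j in(-1,1) for z in(0,88)],float);tab=np.array([(i*13,9*np.cos(t),95+9*np.sin(t)) for i in(-1,1) for t in a])
def pts(v,P): return Ro.from_euler('xyz',v[3:6]).apply(P-[0,0,84])+[v[0],v[1],v[2]+84]
def sil(p,v):
    m=np.zeros((1600,2560),np.uint8)
    for P in(body,tab):
        q=np.array([proj(p,X) for X in pts(v,P)]);cv2.fillConvexPoly(m,cv2.convexHull((q[:,::-1]*4+1.5).round().astype(np.int32)),255)
    return cv2.resize(m,(640,400),interpolation=cv2.INTER_AREA)/255.
M=[(W,nmask(W,'blue',s[0],s[1],Z)[0],270)]
Mw=M[0]
sc=np.array([1,1,1,.02,.02,.02]);v0=np.array([s[0],s[1],Z,0,0,0])
def f(u):
    v=v0+u*sc;return np.abs(sil(W,v)-Mw[1])[:270].sum()/Mw[1].sum()
sim=np.vstack([np.zeros(6),3*np.eye(6)])
R=minimize(f,np.zeros(6),method='Nelder-Mead',options=dict(initial_simplex=sim,maxiter=500,xatol=.05,fatol=1e-4))
v=v0+R.x*sc;print('err0',f(np.zeros(6)),R.fun,v[:3].round(1),np.degrees(v[3:]).round(2),'bottom ctr',pts(v,np.zeros((1,3))).round(1))
E
```

```text
[632.85875846  73.01234704 155.59506052]Traceback (most recent call last):
  File "<stdin>", line 12, in <module>
  File "h.py", line 57, in nmask
    return L[0]['mask'].astype(float),np.round(L[0]['centre']),round(float(L[0]['score']),2)
           ~^^^
IndexError: list index out of range
```

```bash

python3 - <<'E'
from h import *
s=env.state()['eef_pos'];Z=s[2]-65
for _ in range(3):
    W=snap('wrist')
    try: m=nmask(W,'blue',s[0],s[1],Z)[0];break
    except IndexError: m=None
k=cmask(W,'blue');k[:,:280]=0;k[:,370:]=0;k[:150]=0;k[285:]=0;print('net',None if m is None else m.sum(),'col',k.sum())
from scipy.spatial.transform import Rotation as Ro
a=np.linspace(0,2*np.pi,24)
body=np.array([(i*13,j*22,z) for i in(-1,1) for j in(-1,1) for z in(0,88)],float);tab=np.array([(i*13,9*np.cos(t),95+9*np.sin(t)) for i in(-1,1) for t in a])
def pts(v,P): return Ro.from_euler('xyz',v[3:6]).apply(P-[0,0,84])+[v[0],v[1],v[2]+84]
def sil(p,v):
    g=np.zeros((1600,2560),np.uint8)
    for P in(body,tab):
        q=np.array([proj(p,X) for X in pts(v,P)]);cv2.fillConvexPoly(g,cv2.convexHull((q[:,::-1]*4+1.5).round().astype(np.int32)),255)
    return cv2.resize(g,(640,400),interpolation=cv2.INTER_AREA)/255.
sc=np.array([1,1,1,.02,.02,.02]);v0=np.array([s[0],s[1],Z,0,0,0])
for nm,mm in(('net',m),('col',k*1.)):
    if mm is None: continue
    def f(u): return np.abs(sil(W,v0+u*sc)-mm)[:268].sum()/mm.sum()
    R=minimize(f,np.zeros(6),method='Nelder-Mead',options=dict(initial_simplex=np.vstack([np.zeros(6),3*np.eye(6)]),maxiter=500,xatol=.05,fatol=1e-4))
    v=v0+R.x*sc;print(nm,'err0',f(np.zeros(6)),R.fun,v[:3].round(1),np.degrees(v[3:]).round(2),'bottom ctr',pts(v,np.zeros((1,3))).round(1))
E
```

```text
net 4227.0 col 4186
net err0 0.11683713939798773 0.018276532283128533 [631.6  67.4  83.3] [ 1.04  2.47 -1.09] bottom ctr [[628.   69.   83.4]]
col err0 0.11064519453266256 0.029156010230179028 [632.1  66.2  84.3] [2.3  1.31 0.29] bottom ctr [[630.2  69.6  84.4]]
```

```bash
cat > f6.py <<'E'
from h import *
from scipy.spatial.transform import Rotation as Ro
a=np.linspace(0,2*np.pi,24)
body=np.array([(i*13,j*22,z) for i in(-1,1) for j in(-1,1) for z in(0,88)],float);tab=np.array([(i*13,9*np.cos(t),95+9*np.sin(t)) for i in(-1,1) for t in a])
def pts(v,P): return Ro.from_euler('xyz',v[3:6]).apply(P-[0,0,84])+[v[0],v[1],v[2]+84]
def sil(p,v):
    g=np.zeros((1600,2560),np.uint8)
    for P in(body,tab):
        q=np.array([proj(p,X) for X in pts(v,P)]);cv2.fillConvexPoly(g,cv2.convexHull((q[:,::-1]*4+1.5).round().astype(np.int32)),255)
    return cv2.resize(g,(640,400),interpolation=cv2.INTER_AREA)/255.
s=env.state()['eef_pos'];v0=np.array([s[0],s[1],s[2]-65,0,0,0])
W=snap('wrist');k=cmask(W,'blue');k[:,:280]=0;k[:,370:]=0;k[:150]=0;k[285:]=0
S=snap('scene');q=proj(S,s-[0,0,25]).astype(int);ks=cmask(S,'blue');o=np.zeros_like(ks);o[q[0]-35:q[0]+40,q[1]-25:q[1]+25]=1;ks&=o
r,c=np.nonzero(ks);print('scene seen rows',r.min(),r.max()+1,'cols',c.min(),c.max()+1);r,c=np.nonzero(sil(S,v0)>.5);print('scene model',r.min(),r.max()+1,c.min(),c.max()+1)
for fixz in(0,-4):
    free=[0,1,3,4,5];sc=np.array([1,1,.02,.02,.02])
    def V(u): v=v0.copy();v[2]+=fixz;v[free]+=u*sc;return v
    def f(u): return np.abs(sil(W,V(u))-k)[:268].sum()/k.sum()
    R=minimize(f,np.zeros(5),method='Nelder-Mead',options=dict(initial_simplex=np.vstack([np.zeros(5),3*np.eye(5)]),maxiter=500,xatol=.05,fatol=1e-4))
    v=V(R.x);print('dz',fixz,'err',round(R.fun,3),'xyz',v[:3].round(1),'rpy',np.degrees(v[3:]).round(2),'bottom',pts(v,np.zeros((1,3))).round(1))
print(s)
E
python3 f6.py
```

```text
scene seen rows 189 231 cols 333 360
scene model 188 233 334 360
dz 0 err 0.049 xyz [632.1  67.6  90.3] rpy [1.42 1.96 0.58] bottom [[629.2  69.7  90.4]]
dz -4 err 0.037 xyz [632.2  67.1  86.3] rpy [2.07 0.93 1.54] bottom [[630.8  70.1  86.3]]
[632.732093    72.94100068 155.28233081]
```

```bash

python3 -m inch '[[[0.02,0.022,0.2],0,0.5],[[0,0,0.3],0,0.5],[[0,0,0.3],0,0.5],[[0,0,0.2],0,0.5],[[0,0,0.1],0,0.5],[[0,0,0.06],0,0.5],[[0,0,0.04],0,0.5],[[0,0,0.03],0,0.5],[[0,0,0],0,0.5],[[0,0,0],0,0.5]]'
python3 - <<'E'
from h import *
S=snap('scene');W=snap('wrist')
print(env.state()['eef_pos'],env.state()['ft_force'])
m=cmask(S,'blue');m[:150]=0;m[270:]=0;m[:,:325]=0;m[:,:][:,368:]=0;r,c=np.nonzero(m);print('scene bottom row',r.max()+1,'cols',c.min(),c.max()+1)
r,c=np.nonzero(hull(S,633,71.5,0,88,14)>.5);print('model placed',r.max()+1,c.min(),c.max()+1)
E
```

```text
t: 56.0
eef_pos: [634.1, 74.2, 81.3]
tcp_rot: [3.141, 0.0, 1.571]
ft_force: [0.2, 0.9, -0.9]
opening: 0.263
grip_force: 30.0
[634.0770015  74.147751   81.3086603] [ 0.34476238 -0.68035045 -1.06848784]
scene bottom row 253 cols 330 360
model placed 254 333 356
```

```bash

python3 -m inch '[[[0,0,0.01],0,0.5],[[0,0,0.01],0,0.5],[[0,0,0.01],0,0.5],[[0,0,0],0,0.5],[[0,0,0],0,0.5],[[0,0,0],0,0.5],[[0,0,0],0,0.5],[[0,0,0],0,0.5],[[0,0,0],0,0.5],[[0,0,0],0,0.5]]'
```

```text
t: 57.35
eef_pos: [634.0, 74.1, 79.4]
tcp_rot: [3.141, 0.0, 1.571]
ft_force: [-0.6, -0.2, -0.7]
opening: 0.264
grip_force: 30.0
```

```bash

python3 -m inch '[[[0,0,0.01],0,0.5],[[0,0,0.005],0,0.5],[[0,0,0],0,0.5],[[0,0,0],0,0.5],[[0,0,0],0,0.5],[[0,0,0],0,0.5],[[0,0,0],0,0.5],[[0,0,0],0,0.5],[[0,0,0],0,0.5],[[0,0,0],0,0.5]]'
```

```text
t: 58.6
eef_pos: [634.2, 74.2, 78.9]
tcp_rot: [3.141, 0.0, 1.571]
ft_force: [-0.8, -0.1, 4.8]
opening: 0.261
grip_force: 30.1
```

Contact came at the expected height (4.8 N). I'll release gently and back straight up.

```bash

python3 -m inch '[[[0,0,0],0,0.45],[[0,0,0],0,0.42],[[0,0,0],0,0.4],[[0,0,0],0,0.35],[[0,0,0],0,0.3],[[0,0,0],0,0.2],[[0,0,0],0,0.1],[[0,0,0],0,-0.1],[[0,0,0],0,-0.3],[[0,0,0],0,-0.3]]'
python3 -m inch '[[[0,0,-0.1],0,-0.3],[[0,0,-0.2],0,-0.3],[[0,0,-0.4],0,-0.3],[[0,0,-0.5],0,-0.3],[[0,0,-0.5],0,-0.3],[[0,0,-0.3],0,-0.3],[[0,0,0],0,-0.3],[[0,0,0],0,-0.3],[[0,0,0],0,-0.3],[[0,0,0],0,-0.3]]'
python3 - <<'E'
from h import *
W=snap('wrist');S=snap('scene');marks(W)
print(fit2([W],'blue',633,71.5,[0],14),fit2([W,S],'blue',633,71.5,[0],14,fz=True))
print(env.state()['eef_pos'])
def big(k,w,h): return cv2.convertScaleAbs(cv2.resize(k,(w,h),interpolation=cv2.INTER_CUBIC),alpha=1.5)
i=np.hstack([big(W['pixels'][130:290,260:390],390,480),big(S['pixels'][180:280,215:430],410,480)]);cv2.imwrite('pics/f.png',i[...,::-1])
E
```

```text
t: 59.85
eef_pos: [634.0, 74.2, 78.4]
tcp_rot: [3.142, 0.0, 1.571]
ft_force: [1.1, -0.2, 0.0]
opening: 0.64
grip_force: 0.0
t: 61.1
eef_pos: [633.8, 74.2, 197.8]
tcp_rot: [-3.141, 0.0, 1.571]
ft_force: [0.7, -0.5, -0.1]
opening: 0.649
grip_force: 0.0
mark 0.71 [159.3 334.2] 88 [644.6  91.2] rect [645.7  91.1] size [10.7, 18.7] ang 125.1
mark 0.51 [223.1 324.2] 147 [633.4  16.3] rect [631.9  11.5] size [19.8, 32.8] ang 0.0
([629.7, 72.6, -1.0], 0.06, [([190.0, 324.0], 0.66, 1685)]) ([629.6, 71.9, -2.4, 9.8], 0.138, [([190.0, 324.0], 0.66, 1685), ([236.0, 344.0], 0.84, 795)])
[634.00221598  74.13826417 198.35166667]
```

```bash

python3 -m inch '[[[-0.025,-0.06,0.1],0,-0.3],[[0,0,0.3],0,-0.3],[[0,0,0.4],0,-0.3],[[0,0,0.5],0,-0.3],[[0,0,0.5],0,-0.3],[[0,0,0.35],0,-0.3],[[0,0,0.2],0,-0.3],[[0,0,0.09],0,-0.3],[[0,0,0],0,-0.3],[[0,0,0],0,-0.1]]'
python3 -m inch '[[[0,0,0],0,0.1],[[0,0,0],0,0.2],[[0,0,0],0,0.3],[[0,0,0],0,0.35],[[0,0,0],0,0.38],[[0,0,0],0,0.41],[[0,0,0],0,0.44],[[0,0,0],0,0.47],[[0,0,0],0,0.5],[[0,0,0],0,0.5]]'
python3 -m inch '[[[0,0,0],0,0.5],[[0,0,0],0,0.5],[[0,0,-0.05],0,0.5],[[0,0,-0.05],0,0.5],[[-0.018,0.037,0],0,0.5],[[0,0,0],0,0.5],[[0,0,0],0,0.5],[[0,0,0],0,0.5],[[0,0,0],0,0.5],[[0,0,0],0,0.5]]'
```

```text
t: 62.65
eef_pos: [630.8, 72.7, 52.8]
tcp_rot: [3.14, 0.0, 1.571]
ft_force: [0.4, -0.6, -0.8]
opening: 0.591
grip_force: 0.0
t: 63.9
eef_pos: [630.4, 72.7, 52.0]
tcp_rot: [3.142, 0.0, 1.571]
ft_force: [1.1, 0.2, 0.0]
opening: 0.273
grip_force: 30.0
t: 65.15
eef_pos: [632.6, 71.6, 58.0]
tcp_rot: [-3.142, 0.0, 1.571]
ft_force: [0.7, -0.8, 0.3]
opening: 0.274
grip_force: 30.0
```

Now lower by 5.5 mm, release and retreat.

```bash

python3 -m inch '[[[0,0,0.03],0,0.5],[[0,0,0.03],0,0.5],[[0,0,0.02],0,0.5],[[0,0,0.01],0,0.5],[[0,0,0],0,0.5],[[0,0,0],0,0.5],[[0,0,0.005],0,0.5],[[0,0,0],0,0.5],[[0,0,0],0,0.5],[[0,0,0],0,0.5]]'
python3 -m inch '[[[0,0,0],0,0.45],[[0,0,0],0,0.42],[[0,0,0],0,0.4],[[0,0,0],0,0.35],[[0,0,0],0,0.3],[[0,0,0],0,0.2],[[0,0,0],0,0.1],[[0,0,0],0,-0.1],[[0,0,0],0,-0.3],[[0,0,0],0,-0.3]]'
python3 -m inch '[[[0,0,-0.1],0,-0.3],[[0,0,-0.3],0,-0.3],[[0,0,-0.4],0,-0.3],[[0,0,-0.5],0,-0.3],[[0,0,-0.5],0,-0.3],[[0,0,-0.4],0,-0.3],[[0,0,-0.2],0,-0.3],[[0,0,0],0,-0.3],[[0,0,0],0,-0.3],[[0,0,0],0,-0.3]]'
python3 - <<'E'
from h import *
W=snap('wrist');print(fit2([W],'blue',633,71.5,[0],14))
E
python3 -m inch '[[[0,-0.4,0],0,-0.3],[[0,-0.5,0],0,-0.3],[[0,-0.5,0],0,-0.3],[[0,-0.5,0],0,-0.3],[[0,-0.5,0],0,-0.3],[[0,-0.5,0],0,-0.3],[[0,0,0],0,-0.3],[[0,0,0],0,-0.3],[[0,0,0],0,-0.3],[[0,0,0],0,-0.3]]'
python3 - <<'E'
from h import *
T=snap('top');S=snap('scene')
for c,y in(('red',-153.3),('yellow',-78.2),('green',-3.3),('blue',71.6)): print(c,fit2([T,S],c,633.5,y,[0],14)[:2])
for p in(T,S): print('magn',[np.round(d['centre'],1).tolist() for d in eyes.spot_point('magnifier',p)[:1]])
def big(k,w,h): return cv2.convertScaleAbs(cv2.resize(k,(w,h),interpolation=cv2.INTER_CUBIC),alpha=1.5)
i=np.vstack([big(T['pixels'][130:200,230:460],780,237),big(S['pixels'][180:280,190:430],780,325)]);cv2.imwrite('pics/final.png',i[...,::-1])
E
```

```text
t: 66.4
eef_pos: [632.6, 71.6, 52.3]
tcp_rot: [-3.142, 0.0, 1.571]
ft_force: [-0.1, -0.6, -0.8]
opening: 0.273
grip_force: 30.0
t: 67.65
eef_pos: [632.6, 71.6, 52.3]
tcp_rot: [3.142, 0.0, 1.571]
ft_force: [0.0, 0.3, 0.5]
opening: 0.64
grip_force: 0.0
t: 68.9
eef_pos: [632.3, 71.5, 195.4]
tcp_rot: [-3.14, 0.0, 1.571]
ft_force: [-0.3, -1.6, 0.5]
opening: 0.654
grip_force: 0.0
([631.9, 71.1, -0.4], 0.032, [([187.0, 323.0], 0.97, 1765)])
t: 70.25
eef_pos: [459.0, 71.5, 196.1]
tcp_rot: [-3.141, 0.0, 1.571]
ft_force: [0.2, 0.5, -0.3]
opening: 0.648
grip_force: 0.0Traceback (most recent call last):
  File "<stdin>", line 3, in <module>
  File "h.py", line 61, in fit2
    m,c,s=nmask(p,col,x,y,z0);W.append((p,m));C.append((c.tolist(),s,int(m.sum())))
          ~~~~~^^^^^^^^^^^^^^
  File "h.py", line 57, in nmask
    return L[0]['mask'].astype(float),np.round(L[0]['centre']),round(float(L[0]['score']),2)
           ~^^^
IndexError: list index out of range
```

```bash

python3 - <<'E'
from h import *
T=snap('top');S=snap('scene')
for c,y in(('red',-153.3),('yellow',-78.2),('green',-3.3),('blue',71.6)):
    try: print(c,fit2([S],c,635,y,[0],14)[:2])
    except IndexError: print(c,'missed')
print('magn',[np.round(d['centre'],1).tolist() for d in eyes.spot_point('magnifier',S)[:1]])
def big(k,w,h): return cv2.convertScaleAbs(cv2.resize(k,(w,h),interpolation=cv2.INTER_CUBIC),alpha=1.5)
i=np.vstack([big(T['pixels'][130:200,230:460],780,237),big(S['pixels'][180:280,190:430],780,325)]);cv2.imwrite('pics/final.png',i[...,::-1])
E
```

```text
red ([636.1, -150.6, 14.9], 0.177)
yellow ([637.3, -75.9, 3.2], 0.088)
green ([635.6, -1.1, 2.7], 0.051)
blue ([636.5, 72.7, 0.6], 0.08)
magn [[259.3, 395.6]]
```

View pics/final.png

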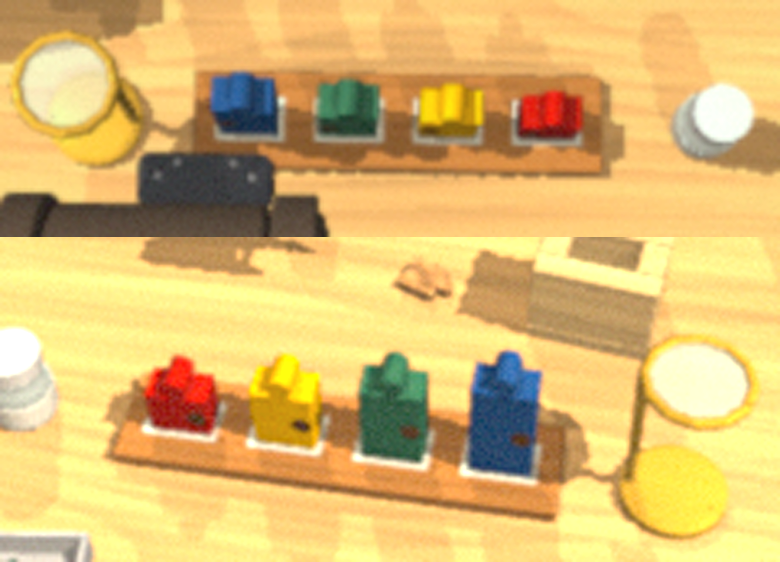

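The final picture shows blue (508,415), green (395,410), yellow (287,400) and red (182,395) upright and centred on their marks. Blue is next to the magnifier, which has not moved. I'm handing it in.

```bash
python3 -c "
from h import *
print(env.job_done())"
```

```text
the job is handed in; nothing more can be done
None
```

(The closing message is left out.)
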